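# Build up a casting flask on the investment vibrator

## Robot

A 6-joint arm with a two-finger parallel gripper is mounted at the origin on the work surface. World frame = base frame: x ahead of the robot, y to its left, z up, the work surface at z = 0. Lengths are in m, angles in rad, forces in N, time in s.
With the tool pointing down it reaches from about 0.3 to 0.875 m from the base axis. Payload 6.4 kg.
Tool frame: the origin (TCP) lies midway between the tips of the shut fingers; the grasp point (between the pads) lies 19 mm behind it; z points along the fingers, y is the line along which they close (so a half turn about z gives the same grasp; the last joint's range is limited). The gripper opens to 85 mm and grips with 20 to 120 N. Pads are 22 mm wide; open, the fingers measure 114 mm over their backs; the gripper's body (76 mm by 85 mm) begins 54 mm behind the grasp point. The pads swing forward as they close: fully open they stand 13 mm farther back than shut.
Start: joints at [-1.393, 0.181, 1.607, -0, 1.354, -0.206], TCP at [0.215, -0.533, 0.231] pointing down, gripper open.
Joint ranges: [-2.99, 2.99], [-0.89, 2.07], [0.3, 2.58], [-1.14, 4.28], [0, 2.63], [-3.12, 3.12]. Speed limits (rad/s): [2.57, 2.57, 3.01, 3.14, 3.14, 3.14].

## Interface

Orientations are given as a unit quaternion [w, x, y, z].
In Python, from bench import status, camera, ctrl gives the robot as it stands. The module is installed in compiled form; this text tells all that it offers.
- The arm moves only by the shell command python3 -m handwheel 'ROWS'. ROWS is JSON, a list that holds one entry, the list of rows, each a list of 7 numbers: the opening, from -1 (shut) to 1 (fully open), then the shift along the tool's x, y, z in cm, then the turn, a rotation vector about the tool's x, y, z in degrees. A call has 1 to 10 rows; each row is the pose to reach, as a shift and turn from the pose commanded when the call began, along the tool's axes at that moment; what a row does not reach only later rows make up. A row lasts 1/8 s, in which the tool goes at most 62.5 mm and 10.7 degrees, less where a joint would pass 70% of its speed; a pose out of reach is approached as far as the arm can. A call with a gripper value outside its range is refused whole. The fingers move at their own pace and stop on an object; the grip force is fixed at half the most. Time passes only in rows, so rows that repeat a pose let the fingers close. It gives the time, the measured TCP pose, the force, the opening and the grip force at its end, in the units of the state.
- status.get_obs(): the state, without advancing time (a new reading comes with each control period).
- camera(name): name is "scene" or "side" or "wrist"; returns a dict with "frame" (420x560x3 uint8, blue, green, red), "depth" (420x560 float32, m along the optical axis (not along the pixel's ray), 0 where there is no reading), "fx", "fy", "cx", "cy" (pixels), "extrinsics" (4x4, takes a point from camera to world coordinates); the wrist camera has in their place "hand_eye" (4x4, takes a point from camera to tool coordinates, whose origin is the TCP and whose axes are the flange's). Camera axes: x right, y down, z forward; pixel columns grow to the right and rows downward; lengths in m; the calibration is good to about 2 mm. The wrist camera is an equidistant fisheye: a pixel r from the principal point sees the ray r / f radians off the axis. A picture is of the moment at which its call begins: read the wrist's pose just before it.
- ctrl.hand_in(): hands the job in; it is judged then, once.
The state is a dict: "time_s": time; "q": joint angles; "dq": joint speeds; "joint_efforts": joint torques, N m; "eef_pos": TCP position; "eef_rot": TCP orientation; "wrist_force": force on the tool from outside, world axes, zero at the start; "torque": the same for the moment, N m; "opening": opening from 0.0 (shut) to 1.0 (fully open); "grasp_force": force on a finger pad.
Only numpy, scipy, OpenCV 4.12 (cv2) and the standard library are available. Lean on these libraries where they do the work, as an engineer would, in place of code of your own. Each camera call takes 0.05 s, during which the arm holds its last target. There are 200 camera calls.

## Task

Set up the tall casting flask on the vibrator, ready for pouring: the rubber sprue base it needs is still under the short flask, so first lift the short flask off and stand it upright on the cork bench mat, then set the base in the middle of the vibrator's platform and plug the wax tree into it. Next lower the tall flask over the tree until it sits fully down on the base, and last fit the splash collar fully down on top of the flask. The wax is brittle: never tip the tree over or knock it hard with the flask, and leave the little brown bottle standing where it is.

Things in the scene. Friction and masses are not known exactly. Their poses are not given: they have to be found in the camera images.
- base_c (a point): Loose black rubber sprue base, 36 mm high; point half-way up its axis, z up. Flange 66 mm dia, 8 mm thick; plug on it 41 mm dia tapering to 28 mm at 20 mm height; straight boss 28 mm dia from 20 to 36 mm (grip here) with a hole 15 mm dia, 16 mm deep in its top. At the start on the bench, under the short flask. A flask sits on the flange, the plug centring its bore. 150 g.
- tree_c (a point): Loose dark blue wax tree, 65 mm high; point half-way up its axis, z up. Foot 10 mm dia, 15 mm long, tapered tip; button 24 mm dia on it; trunk 10 mm dia, ring patterns out to 15 mm radius at 22 to 41 mm height; bare top above 42 mm (grip here). At the start its foot stands in the holder. Planted, the button rests on the base's boss, tree centre 35.5 mm above base centre. 30 g.
- tall_flask_c (a point): Loose tall casting flask: plain steel tube standing on the bench, open at both ends, 50 mm outside dia, 45 mm bore, 90 mm high; point half-way up its axis, z up. Fully down on the base, its centre is 35 mm above the base's centre and its top 12 mm above the planted tree's. 280 g.
- short_flask_c (a point): Loose short casting flask: plain steel tube, 50 mm outside dia, 45 mm bore, 50 mm high, too short for this tree; point half-way up its axis, z up. At the start it stands on the base's flange, over the plug and boss. 160 g.
- collar_c (a point): Loose white splash collar, an open ring 30 mm high; point half-way up its axis, z up. Lower 12 mm: flared skirt, 69 mm outside at the bottom, 54 mm inside at its top; above it a straight neck 54 mm outside, 45 mm bore (grip here). Lies skirt down. The skirt slips over the flask's top until the step inside rests on the rim: collar centre 48 mm above flask centre. 60 g.
- platform (a point): Centre of the flat pale-grey rubber-covered top of the investment vibrator, 85 mm above the bench: a grey machine, 160 x 130 mm, fixed, switched off, with a black dial and a switch on its front. The platform measures 150 mm (its x) by 120 mm (its y). The base is to stand in its middle.
- mat: Brown cork bench mat, 130 x 130 mm, 3 mm thick, fixed and empty at the start; origin at the centre of its underside. The short flask is to be stood on it.
- holder: Wooden block, 54 x 54 mm, 30 mm high, fixed; the hole in the middle of its top holds the wax tree's foot at the start, the tree's button resting on the wood (lift the tree straight up). Origin at the centre of its underside.
- bottle: Little brown glass bottle with a black cap, 34 mm diameter, 85 mm high, loose, standing upright among the things; origin at the centre of its underside. Not part of the job.
Things that resemble listed ones, but are neither listed nor needed, are in the scene too. Leave any orange or pink look-alike of the part that bears base_c alone.

How it is judged:
On the way, in this order (a step that is already met when the one before it is completed fails the run):
1. the short flask stands upright on the mat, let go (horizontal distance between short_flask_c and mat below 0.042 m and z of short_flask_c in the frame of mat between 0.024 and 0.032 m and angle between short_flask_c's own z axis and vertical below 0.1 rad and contact force between the fingers and short_flask below 0.1 N), for 0.2 s.
2. the base stands in the middle of the platform, let go (horizontal distance between base_c and platform below 0.015 m and z of base_c in the frame of platform between 0.014 and 0.022 m and angle between base_c's own z axis and vertical below 0.08 rad and contact force between the fingers and base below 0.1 N), for 0.2 s.
3. the tree is plugged into the base on the platform, upright, let go (horizontal distance between base_c and platform below 0.015 m and z of base_c in the frame of platform between 0.014 and 0.022 m and angle between base_c's own z axis and vertical below 0.08 rad and horizontal distance between tree_c and base_c below 0.006 m and z of tree_c in the frame of base_c between 0.0325 and 0.0385 m and angle between tree_c's own z axis and vertical below 0.1 rad and contact force between the fingers and tree below 0.1 N), for 0.2 s.
4. the tall flask is over the tree, fully down on the base, let go (horizontal distance between base_c and platform below 0.015 m and z of base_c in the frame of platform between 0.014 and 0.022 m and angle between base_c's own z axis and vertical below 0.08 rad and horizontal distance between each of tree_c, tall_flask_c and base_c below 0.006 m and z of tree_c in the frame of base_c between 0.0325 and 0.0385 m and angle between tree_c's own z axis and vertical below 0.1 rad and z of tall_flask_c in the frame of base_c between 0.032 and 0.038 m and angle between tall_flask_c's own z axis and vertical below 0.06 rad and contact force between the fingers and tall_flask below 0.1 N), for 0.2 s.
5. the collar is fully down on the tall flask, let go (horizontal distance between tall_flask_c and base_c below 0.006 m and z of tall_flask_c in the frame of base_c between 0.032 and 0.038 m and angle between tall_flask_c's own z axis and vertical below 0.06 rad and horizontal distance between collar_c and tall_flask_c below 0.006 m and z of collar_c in the frame of tall_flask_c between 0.045 and 0.051 m and angle between collar_c's own z axis and vertical below 0.08 rad and contact force between the fingers and collar below 0.1 N), for 0.2 s.
At the end, for the whole second after the job is handed in: Short flask upright on the mat (centre within 42 mm of the mat's); base on the platform within 15 mm of its middle; tree upright in the base, tall flask on the base and collar on the flask, each centred within 6 mm and within 3 mm of fully down; all let go and at rest (horizontal distance between short_flask_c and mat below 0.042 m and z of short_flask_c in the frame of mat between 0.024 and 0.032 m and angle between each of short_flask_c, tree_c's own z axis and vertical below 0.1 rad and horizontal distance between base_c and platform below 0.015 m and z of base_c in the frame of platform between 0.014 and 0.022 m and angle between each of base_c, collar_c's own z axis and vertical below 0.08 rad and horizontal distance between each of tree_c, tall_flask_c and base_c below 0.006 m and z of tree_c in the frame of base_c between 0.0325 and 0.0385 m and z of tall_flask_c in the frame of base_c between 0.032 and 0.038 m and angle between tall_flask_c's own z axis and vertical below 0.06 rad and horizontal distance between collar_c and tall_flask_c below 0.006 m and z of collar_c in the frame of tall_flask_c between 0.045 and 0.051 m and linear speed of each of base, tree, tall_flask, short_flask, collar below 0.01 m/s); the robot touches nothing.
It fails at once if the wax tree is tipped over (more than 35 degrees) (angle between tree_c's own z axis and vertical above 0.61 rad).
It fails at once if the tall flask knocks the wax tree hard (over 10 N) (contact force between tall_flask and tree above 10 N).
It fails at once if the brown bottle is moved by more than 20 mm or knocked over (distance of bottle from where it was at the start of the episode above 0.02 m or angle between bottle's own z axis and vertical above 0.3 rad).
It also fails if it takes over 131 s, if anything falls off the work surface, if the arm or the gripper's body presses on something with over 40 N, if the wrist force passes 120 N, or if a joint passes its speed limit or range.

## Working session

There is one attempt and no reset: what is moved stays moved. The work goes in short steps, Python scripts to look and compute and a shell command to move; the robot and the scene stay as the last step left them, time stands still between calls to the robot, and variables do not carry over. Pictures are saved under pics/ and viewed, at most 17 in all, crops included, and the job is handed in when it is done.

```bash
mkdir -p pics; python3 - <<'E'
from bench import status,camera,ctrl
import cv2,numpy as np
o=status.get_obs();print({k:np.round(v,3).tolist() for k,v in o.items()})
for n in ("scene","side"):
    c=camera(n);cv2.imwrite(f"pics/{n}0.png",c["frame"]);np.savez(f"{n}0.npz",**c)
    print(n,c["fx"],c["fy"],c["cx"],c["cy"]);print(np.round(c["extrinsics"],3))
E
```

```text
{'time_s': 0.0, 'q': [-1.393, 0.182, 1.608, 0.0, 1.354, -0.206], 'dq': [-0.0, -0.001, -0.001, 0.0, 0.0, 0.0], 'joint_efforts': [0.0, -44.487, -35.134, -0.0, 0.009, -0.0], 'eef_pos': [0.215, -0.533, 0.23], 'eef_rot': [-0.001, 0.982, 0.191, 0.0], 'wrist_force': [0.375, 0.305, 1.059], 'torque': [0.049, 0.005, -0.0], 'grasp_force': 0.0, 'opening': 1.001}
scene 451.00934979319766 451.00934979319766 291.89735662990836 208.1461324738477
[[-0.202  0.667 -0.718  1.444]
 [ 0.979  0.134 -0.151  0.167]
 [-0.004 -0.733 -0.68   0.896]
 [ 0.     0.     0.     1.   ]]
side 459.1496299265 459.1496299265 280.7456737010751 199.1050818079583
[[-0.961 -0.22   0.168  0.405]
 [-0.277  0.747 -0.605  0.661]
 [ 0.008 -0.627 -0.779  0.942]
 [ 0.     0.     0.     1.   ]]
```

View pics/scene0.png

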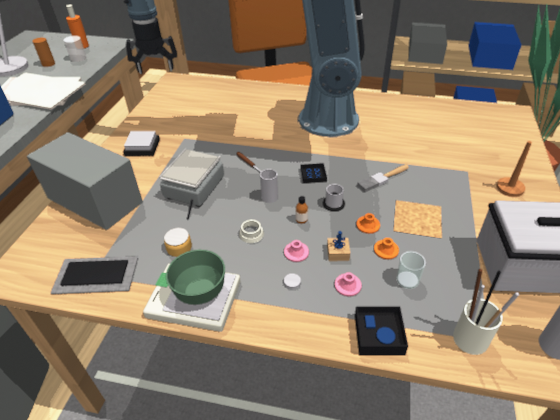

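View pics/side0.png

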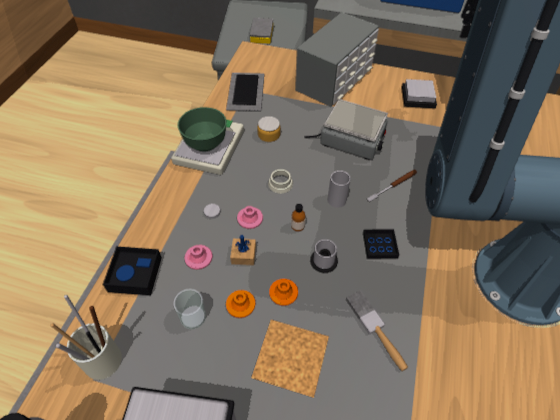

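The scene view shows these parts:
- vibrator (193,175)
- tall flask (268,185)
- short flask on the black base (335,197)
- collar (251,231)
- tree and holder (339,245)
- bottle (302,210)
- mat (418,218)

There are five candidate bases: black under the flask (335,203), orange (369,222) and (387,245), pink (296,250) and (348,283). Only the black one fits, being black and under the short flask. I'll confirm it in an enlarged crop.

```bash
python3 - <<'E'
import cv2,numpy as np
a=cv2.imread("pics/scene0.png")[140:290,150:450];b=cv2.imread("pics/side0.png")[100:300,150:400]
cv2.imwrite("pics/crop1.png",cv2.resize(a,None,fx=2.6,fy=2.6,interpolation=cv2.INTER_CUBIC))
cv2.imwrite("pics/crop2.png",cv2.resize(b,None,fx=3,fy=3,interpolation=cv2.INTER_CUBIC))
E
```

```text
(no output)
```

View pics/crop1.png

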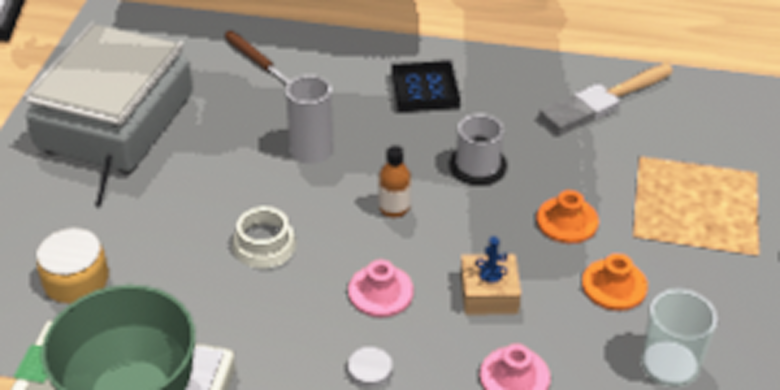

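View pics/crop2.png

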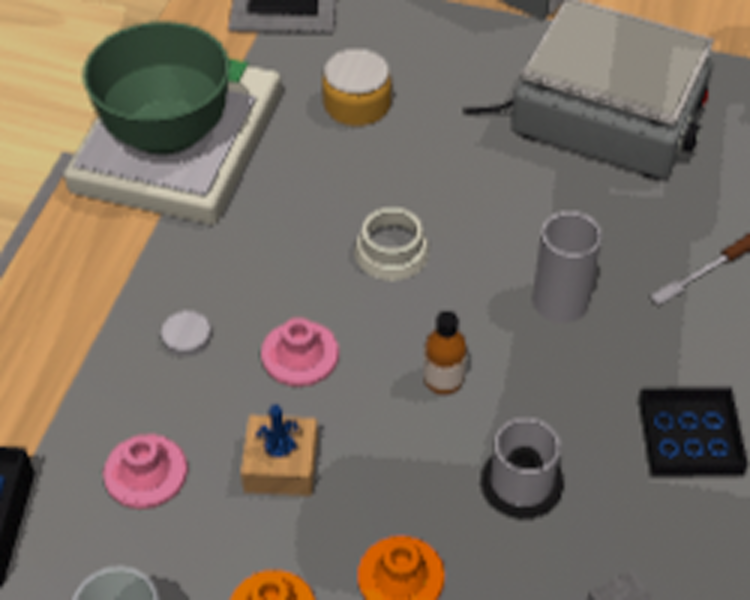

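Crop 1 shows a black flange under the short flask, centred at scene pixel (334,203). The orange and pink bases stand free, so the black one is confirmed. Next I triangulate the tops from both views, then check them against the depth.

```bash
cat > h.py <<'E'
import numpy as np,cv2
from scipy.optimize import least_squares
def load(n): return dict(np.load(n,allow_pickle=True))
def ray(c,u,v):
    E=c["extrinsics"];d=E[:3,:3]@np.array([(u-c["cx"])/c["fx"],(v-c["cy"])/c["fy"],1]);return E[:3,3],d/np.linalg.norm(d)
def onplane(c,u,v,z): o,d=ray(c,u,v);return o+d*(z-o[2])/d[2]
def tri(a,b):
    A=sum(np.eye(3)-np.outer(d,d) for o,d in(a,b));y=sum((np.eye(3)-np.outer(d,d))@o for o,d in(a,b))
    p=np.linalg.solve(A,y);return p,max(np.linalg.norm(np.cross(p-o,d)) for o,d in(a,b))
def cloud(c):
    h,w=c["depth"].shape;u,v=np.meshgrid(np.arange(w),np.arange(h));z=c["depth"]
    P=np.stack([(u-c["cx"])/c["fx"]*z,(v-c["cy"])/c["fy"]*z,z],-1)
    P=P@c["extrinsics"][:3,:3].T+c["extrinsics"][:3,3];P[z<=0]=np.nan;return P
def circ(X,r=None):
    f=(lambda p:np.hypot(*(X-p[:2]).T)-(r if r else p[2]))
    s=least_squares(f,[*X.mean(0),r or .02],loss="soft_l1",f_scale=.001);return s.x,np.sqrt(np.mean(f(s.x)**2))
E
python3 - <<'E'
from h import *
S,D=load("scene0.npz"),load("side0.npz");np.set_printoptions(precision=4,suppress=True)
s=lambda x,y:ray(S,150+x/2.6,140+y/2.6); d=lambda x,y:ray(D,150+x/3,100+y/3)
for n,a,b in [("tall",(310,88),(570,234)),("short",(480,130),(527,443)),("collar",(263,225),(392,231)),("tree",(493,240),(276,409)),("cap",(396,152),(447,318)),("vib c",(113,72),(613,72)),("holder",(490,272),(280,442))]:
    print(n,*tri(s(*a),d(*b)))
P,Q=cloud(S),cloud(D)
for n,c,h in [("tall",tri(s(310,88),d(570,234))[0],.09),("short",tri(s(480,130),d(527,443))[0],.058),("collar",tri(s(263,225),d(392,231))[0],.03)]:
    for C in(P,Q):
        X=C.reshape(-1,3);X=X[np.hypot(*(X[:,:2]-c[:2]).T)<.034]
        print(n,np.percentile(X[:,2],[1,50,97,99.5]))
        Y=X[X[:,2]>h-.005][:,:2]; print("  rim",len(Y),circ(Y))
        Y=X[(X[:,2]>.012)&(X[:,2]<h-.006)][:,:2]; 
# platform & mat
for n,C in(("sc",P),("sd",Q)):
    m=(abs(C[...,2]-.085)<.006)&(C[...,1]<-.1)&(C[...,1]>-.45)&(C[...,0]<.75)
    k,l,st,ce=cv2.connectedComponentsWithStats(m.astype(np.uint8));i=1+np.argmax(st[1:,4]);X=C[l==i]
    r=cv2.minAreaRect(X[:,:2].astype(np.float32)*1000);print("plat",n,r,np.median(X[:,2]))
for n,c in(("sc",S),("sd",D)):
    hsv=cv2.cvtColor(c["frame"],cv2.COLOR_BGR2HSV);m=cv2.inRange(hsv,(8,90,120),(20,255,255));m[:(190 if n=="sc" else 310)]=0
    m[:, :(385 if n=="sc" else 245)]=0; m[:, (450 if n=="sc" else 340):]=0; m[(245 if n=="sc" else 395):]=0
    ct=max(cv2.findContours(m,0,2)[0],key=cv2.contourArea).reshape(-1,2)
    X=np.array([onplane(c,u,v,.003)[:2] for u,v in ct],np.float32)*1000;print("mat",n,cv2.minAreaRect(X))
E
```

```text
tall [ 0.4662 -0.1041  0.0922] 0.00034303030989726277
short [0.4583 0.0841 0.0577] 0.0016257460108460775
collar [ 0.6226 -0.1187  0.0301] 0.00040066255951455435
tree [0.6451 0.1212 0.0796] 0.0007248411759358418
cap [0.5427 0.0057 0.0851] 0.001613848642493318
vib c [ 0.4681 -0.3321  0.0773] 0.0034287508324659503
holder [0.6447 0.1211 0.0338] 0.0009266626998436134
tall [-0.0031  0.0521  0.0894  0.091 ]
  rim 59 (array([ 0.4658, -0.1082,  0.0235]), np.float64(0.0015207371944594655))
tall [-0.005   0.0479  0.0877  0.09  ]
  rim 64 (array([ 0.4669, -0.1081,  0.0234]), np.float64(0.0013105174861784688))
short [-0.0012  0.0313  0.0581  0.0598]
  rim 67 (array([0.4578, 0.0835, 0.0236]), np.float64(0.0016254564657780452))
short [-0.0035  0.0262  0.0566  0.058 ]
  rim 74 (array([0.4586, 0.0837, 0.0235]), np.float64(0.001149883732919574))
collar [-0.7505  0.0027  0.0306  0.0321]
  rim 106 (array([ 0.6246, -0.1208,  0.0243]), np.float64(0.001855484523802868))
collar [-0.0049  0.0104  0.0299  0.0315]
  rim 86 (array([ 0.6249, -0.1205,  0.0245]), np.float64(0.0015235002814953337))
plat sc ((469.41717529296875, -345.4041748046875), (125.02816009521484, 150.55918884277344), 82.34078979492188) 0.0838812647358278
plat sd ((469.1680603027344, -344.46270751953125), (127.68280792236328, 149.7802276611328), 80.69427490234375) 0.08238149100688463
mat sc ((470.948974609375, 326.80902099609375), (129.54759216308594, 129.92686462402344), 89.1556396484375)
mat sd ((472.7370910644531, 325.268798828125), (130.30465698242188, 129.41314697265625), 89.10320281982422)
```

Found positions (x,y):
- tall flask (.466,-.108)
- short flask (.458,.084)
- collar (.625,-.121)
- tree (.645,.121)
- platform (.469,-.345)
- mat (.472,.326)

The first move squares the tool up with the world axes.

```bash
python3 -m handwheel '[[[1,0,0,0,0,0,10],[1,0,0,0,0,0,20],[1,0,0,0,0,0,22],[1,0,0,0,0,0,22]]]'
```

```text
time_s: 0.6
eef_pos: [0.2153, -0.533, 0.231]
eef_rot: [-0.0, 1.0, 0.001, -0.0]
wrist_force: [0.1, -0.9, 0.3]
opening: 0.999
grasp_force: 0.0
```

```bash
cat >> h.py <<'E'
def go(x,y,z,yaw=0):
    "shift in cm in the tool axes and yaw turn still to make, from the measured pose"
    from bench import status
    from scipy.spatial.transform import Rotation as R
    o=status.get_obs();q=np.array(o["eef_rot"]);r=R.from_quat([*q[1:],q[0]])
    want=R.from_euler("z",yaw,degrees=True)*R.from_euler("x",180,degrees=True)
    print("at",np.round(o["eef_pos"],4),"t",round(o["time_s"],2),"open",round(o["opening"],3),"grip",round(float(np.max(o["grasp_force"])),1),"F",np.round(o["wrist_force"],1))
    print("shift cm",np.round(r.inv().apply(np.array([x,y,z])-o["eef_pos"])*100,2),"turn",np.round((r.inv()*want).as_rotvec(degrees=True),2))
def wrist(name):
    from bench import status,camera
    from scipy.spatial.transform import Rotation as R
    o=status.get_obs();c=camera("wrist");cv2.imwrite(f"pics/{name}.png",c["frame"])
    q=o["eef_rot"];T=np.eye(4);T[:3,:3]=R.from_quat([*q[1:],q[0]]).as_matrix();T[:3,3]=o["eef_pos"]
    c["E"]=T@c["hand_eye"];c["time"]=o["time_s"];np.savez(f"{name}.npz",**c);return c
def wray(c,u,v):
    a=np.array([u-c["cx"],v-c["cy"]],float);r=np.hypot(*a);th=r/c["fx"]
    d=np.array([*(a/max(r,1e-9)*np.sin(th)),np.cos(th)]);return c["E"][:3,3],c["E"][:3,:3]@d
def wpl(c,u,v,z): o,d=wray(c,u,v);return o+d*(z-o[2])/d[2]
def wpix(c,p):
    E=np.linalg.inv(c["E"]);q=E[:3,:3]@np.asarray(p)+E[:3,3];th=np.arctan2(np.hypot(q[0],q[1]),q[2]);k=th*c["fx"]/np.hypot(q[0],q[1])
    return np.array([c["cx"]+k*q[0],c["cy"]+k*q[1]])
def wcloud(c):
    h,w=c["depth"].shape;u,v=np.meshgrid(np.arange(w),np.arange(h));x,y=u-c["cx"],v-c["cy"];r=np.hypot(x,y)+1e-9;th=r/c["fx"]
    z=c["depth"];k=np.tan(th)*z/r;P=np.stack([x*k,y*k,z],-1)@c["E"][:3,:3].T+c["E"][:3,3];P[z<=0]=np.nan;return P
E
python3 -c "
from h import *
go(.458,.084,.25)"
```

```text
at [ 0.2153 -0.533   0.231 ] t 0.6 open 0.999 grip 0.0 F [ 0.1 -0.9  0.3]
shift cm [ 24.42 -61.64  -1.87] turn [-0.03  0.01  0.14]
```

```bash
python3 -m handwheel '[[[1,2.4,-6.0,-1,0,0,0],[1,4.8,-12,-2,0,0,0],[1,7.2,-18,-2,0,0,0],[1,9.6,-24,-2,0,0,0],[1,12,-30,-2,0,0,0],[1,14.4,-36,-2,0,0,0],[1,16.8,-42,-2,0,0,0],[1,19.2,-48,-2,0,0,0],[1,21.6,-54,-2,0,0,0],[1,22.4,-57,-2,0,0,0]]]' && python3 -m handwheel '[[[1,1,-2.3,0,0,0,0],[1,2,-4.6,0,0,0,0],[1,2,-4.6,0,0,0,0],[1,2,-4.6,0,0,0,0]]]'
python3 - <<'E'
from h import *
c=wrist("w1");go(.458,.084,.25)
print(c["fx"],c["cx"],c["cy"]);print(np.round(c["E"],3))
for n,p in dict(tall=(.466,-.108,.09),short=(.458,.084,.058),tree=(.645,.121,.08)).items(): print(n,wpix(c,p))
E
```

```text
time_s: 1.85
eef_pos: [0.4399, 0.0391, 0.2516]
eef_rot: [0.0, 1.0, 0.002, 0.001]
wrist_force: [1.1, -0.5, -0.3]
opening: 1.003
grasp_force: 0.0
time_s: 2.35
eef_pos: [0.4591, 0.0824, 0.2511]
eef_rot: [0.0, 1.0, 0.001, -0.0]
wrist_force: [0.2, -0.5, 0.6]
opening: 1.002
grasp_force: 0.0
at [0.4591 0.0821 0.2512] t 2.4 open 1.003 grip 0.0 F [ 0.3 -0.6 -0.2]
shift cm [-0.11 -0.19  0.12] turn [0.02 0.02 0.01]
325.19226210127806 278.3346976827123 213.09521382702727
[[ 0.    -0.946 -0.323  0.544]
 [-1.     0.    -0.001  0.081]
 [ 0.001  0.323 -0.946  0.394]
 [ 0.     0.     0.     1.   ]]
tall [454.56639516 190.27364066]
short [275.39840706 187.53976846]
tree [236.24379318   5.94387609]
```

View pics/w1.png

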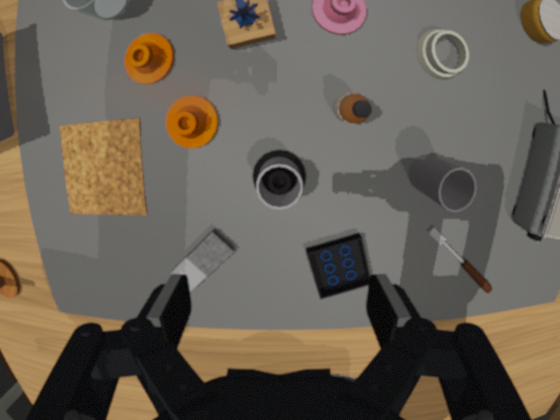

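The wrist view matches the projections: short flask rim at (279,184) with the black base below it, tall flask rim (457,189), tree (245,12), collar (444,53), bottle (354,109). Now I refine the rims with this view and cross-check them.

```bash
cat >> h.py <<'E'
def rim(C,c,h,R=.034,dz=.006,r=None):
    X=C.reshape(-1,3);X=X[np.hypot(*(X[:,:2]-np.array(c)).T)<R];Y=X[abs(X[:,2]-h)<dz]
    s,e=circ(Y[:,:2],r);return np.round(s,4),round(e,4),len(Y),"top z",np.round(np.percentile(X[:,2],[50,95,99]),4)
E
python3 - <<'E'
from h import *
c=load("w1.npz");C=wcloud(c)
print("short",rim(C,(.458,.084),.058));print("tall",rim(C,(.466,-.108),.09));print("collar",rim(C,(.625,-.121),.03))
print("pix short rim",wpl(c,279,184,.058)," tall",wpl(c,457,189,.09),"tree top",wpl(c,245,12,.08))
S,D=load("scene0.npz"),load("side0.npz")
# two-view: wrist rim ray x side/scene rim ray
s=lambda x,y:ray(S,150+x/2.6,140+y/2.6)
print("short tri",tri(wray(c,279,184),s(480,130)),"tall",tri(wray(c,457,189),s(310,88)))
X=C.reshape(-1,3);b=X[np.hypot(*(X[:,:2]-[.458,.084]).T)<.04];b=b[(b[:,2]>.003)&(b[:,2]<.013)];print("flange",len(b),circ(b[:,:2]))
E
```

```text
short (array([0.4593, 0.08  , 0.0235]), np.float64(0.0008), 425, 'top z', array([0.3359, 0.3492, 0.3507]))
tall (array([ 0.4671, -0.111 ,  0.0235]), np.float64(0.0009), 495, 'top z', array([0.0517, 0.0902, 0.0912]))
collar (array([ 0.6243, -0.1234,  0.0245]), np.float64(0.0014), 565, 'top z', array([0.0127, 0.0317, 0.0326]))
pix short rim [0.46188682 0.08016519 0.058     ]  tall [ 0.46749319 -0.11096272  0.09      ] tree top [0.63814985 0.11254761 0.08      ]
short tri (array([0.46186731, 0.08287768, 0.05910329]), np.float64(0.0027237109645002495)) tall (array([ 0.46996959, -0.10435514,  0.09658733]), np.float64(0.00213257241249403))
flange 793 (array([0.46320532, 0.07999635, 0.02643278]), np.float64(0.003415625354914971))
```

```bash
python3 -m handwheel '[[[1,0,0,6,0,0,0],[1,0,0,12,0,0,0],[1,0,0,16,0,0,0],[1,0,0,19,0,0,0],[1,0,0,21.5,0,0,0],[1,0,0,23,0,0,0],[1,0,0,23.2,0,0,0],[1,0,0,23.2,0,0,0]]]'; python3 -m handwheel '[[[-1,0,0,0,0,0,0],[-1,0,0,0,0,0,0],[-1,0,0,0,0,0,0],[-1,0,0,0,0,0,0],[-1,0,0,0,0,0,0],[-1,0,0,0,0,0,0],[-1,0,0,0,0,0,0]]]'
```

```text
time_s: 3.4
eef_pos: [0.4601, 0.0825, 0.02]
eef_rot: [0.0, 1.0, -0.0, 0.001]
wrist_force: [0.3, -0.1, -1.1]
opening: 1.001
grasp_force: 0.0
time_s: 4.28
eef_pos: [0.4601, 0.0828, 0.0202]
eef_rot: [0.0, 1.0, 0.0, 0.001]
wrist_force: [-0.6, 0.1, 6.2]
opening: 0.554
grasp_force: 60.8
```

```bash
python3 -m handwheel '[[[-1,0,0,-1,0,0,0],[-1,0,0,-2,0,0,0],[-1,0,0,-4,0,0,0],[-1,0,0,-7,0,0,0],[-1,0,0,-11,0,0,0],[-1,0,0,-13,0,0,0],[-1,0,0,-13,0,0,0],[-1,0,0,-13,0,0,0]]]'
python3 - <<'E'
from h import *
from bench import camera
c=camera("scene");np.savez("s1.npz",**c);d=camera("side");np.savez("d1.npz",**d)
cv2.imwrite("pics/m1.png",np.hstack([cv2.resize(x["frame"][a:a+160,b:b+200],None,fx=2,fy=2) for x,a,b in((c,120,240),(d,150,220))]))
C,Q=cloud(c),cloud(d)
for X in(C,Q): print("boss top",rim(X,(.459,.082),.036,.03,.004))
for X in(C,Q): print("flask",rim(X,(.459,.083),.19,.04,.01))
go(.472,.326,.15)
E
```

```text
time_s: 5.28
eef_pos: [0.4587, 0.0829, 0.1485]
eef_rot: [-0.0, 1.0, -0.0, -0.001]
wrist_force: [0.4, -0.2, -2.0]
opening: 0.553
grasp_force: 62.0
boss top (array([0.4579, 0.0845, 0.0109]), np.float64(0.0022), 43, 'top z', array([0.1871, 0.5087, 0.5099]))
boss top (array([0.4589, 0.0831, 0.0111]), np.float64(0.002), 54, 'top z', array([0.2485, 0.5075, 0.5082]))
flask (array([0.4582, 0.0848, 0.0256]), np.float64(0.0054), 142, 'top z', array([0.3198, 0.5068, 0.5095]))
flask (array([0.4579, 0.0855, 0.0242]), np.float64(0.0035), 45, 'top z', array([0.32  , 0.5069, 0.5079]))
at [0.4584 0.0829 0.148 ] t 5.38 open 0.557 grip 62.0 F [ 0.  -0.5 -1.7]
shift cm [  1.36 -24.31  -0.2 ] turn [-0.01  0.15 -0.01]
```

View pics/m1.png

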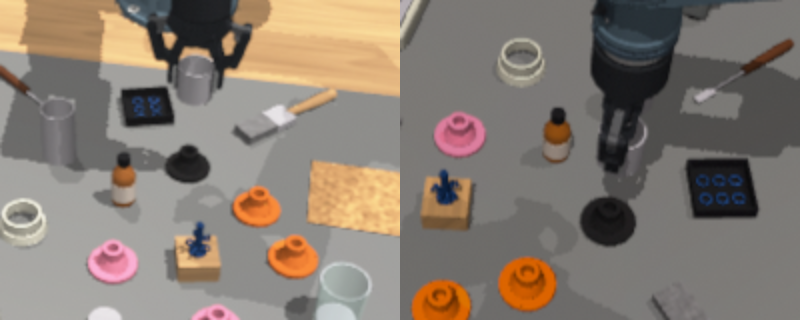

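The short flask is held in the gripper, and the base is left standing at (.458,.083). Next it goes to the mat.

```bash
python3 -m handwheel '[[[-1,0.3,-4,0,0,0,0],[-1,0.6,-9,0,0,0,0],[-1,0.9,-15,0,0,0,0],[-1,1.2,-20,0,0,0,0],[-1,1.3,-23,0,0,0,0],[-1,1.3,-24.3,0,0,0,0],[-1,1.3,-24.3,0,0,0,0]]]'; python3 -m handwheel '[[[-1,0,0,4,0,0,0],[-1,0,0,8,0,0,0],[-1,0,0,11,0,0,0],[-1,0,0,12.5,0,0,0],[-1,0,0,13,0,0,0],[-1,0,0,13.2,0,0,0],[-1,0,0,13.3,0,0,0],[-1,0,0,13.3,0,0,0]]]'
```

```text
time_s: 6.25
eef_pos: [0.4719, 0.3257, 0.1483]
eef_rot: [0.001, 1.0, 0.0, -0.001]
wrist_force: [0.7, 0.1, -1.6]
opening: 0.552
grasp_force: 62.5
time_s: 7.25
eef_pos: [0.473, 0.3261, 0.0171]
eef_rot: [-0.0, 1.0, -0.0, 0.001]
wrist_force: [0.2, 0.5, -2.3]
opening: 0.554
grasp_force: 62.4
```

```bash
python3 -m handwheel '[[[-1,0,0,0.1,0,0,0],[-1,0,0,0.2,0,0,0],[-1,0,0,0.2,0,0,0]]]'
```

```text
time_s: 7.62
eef_pos: [0.4727, 0.326, 0.0152]
eef_rot: [-0.0, 1.0, 0.0, 0.0]
wrist_force: [-2.8, -0.7, 5.5]
opening: 0.554
grasp_force: 63.4
```

Contact shows in the force reading, so I release. Opening swings the pads upward.

```bash
python3 -m handwheel '[[[0.4,0,0,0,0,0,0],[1,0,0,0,0,0,0],[1,0,0,0,0,0,0],[1,0,0,0,0,0,0],[1,0,0,-2,0,0,0],[1,0,0,-6,0,0,0],[1,0,0,-12,0,0,0],[1,0,0,-16,0,0,0],[1,0,0,-16,0,0,0],[1,0,0,-16,0,0,0]]]'; python3 - <<'E'
from h import *
from bench import camera
c=wrist("w2");print("flask wrist",rim(wcloud(c),(.472,.326),.053))
for n in("scene","side"):
    k=camera(n);print(n,rim(cloud(k),(.472,.326),.053))
go(.459,.083,.175)
E
```

```text
time_s: 8.88
eef_pos: [0.4722, 0.3257, 0.1748]
eef_rot: [-0.0, 1.0, -0.0, 0.0]
wrist_force: [-0.2, -0.8, -0.7]
opening: 0.999
grasp_force: 0.0
flask wrist (array([0.4722, 0.3245, 0.0234]), np.float64(0.0008), 682, 'top z', array([0.2583, 0.2727, 0.2743]))
scene (array([0.4711, 0.3277, 0.0238]), np.float64(0.0016), 84, 'top z', array([0.2795, 0.5343, 0.5355]))
side (array([0.471 , 0.3274, 0.0234]), np.float64(0.0008), 85, 'top z', array([0.5272, 0.5327, 0.5333]))
at [0.4715 0.3254 0.1729] t 9.03 open 1.001 grip 0.0 F [ 0.2 -0.5  0.2]
shift cm [-1.25 24.24 -0.18] turn [ 0.06  0.14 -0.01]
```

The short flask stands on the mat: rim centre (.472,.326), height ok. Now I look at the base from above.

```bash
python3 -m handwheel '[[[1,-0.3,4,0,0,0,0],[1,-0.6,10,0,0,0,0],[1,-0.9,16,0,0,0,0],[1,-1.2,21,0,0,0,0],[1,-1.3,24.2,0,0,0,0],[1,-1.3,24.2,0,0,0,0],[1,-1.3,24.2,0,0,0,0]]]'; python3 - <<'E'
from h import *
c=wrist("w3");C=wcloud(c);X=C.reshape(-1,3)
n=np.hypot(*(X[:,:2]-[.459,.083]).T)
for lo,hi,R in((.033,.040,.02),(.005,.0105,.036)):
    Y=X[(n<R)&(X[:,2]>lo)&(X[:,2]<hi)];print(len(Y),circ(Y[:,:2]),Y.mean(0),np.median(Y[:,2]))
u=wpix(c,(.459,.083,.036)).astype(int);print("pix",u)
g=c["frame"][u[1]-50:u[1]+50,u[0]-60:u[0]+60];cv2.imwrite("pics/w3c.png",cv2.resize(g,None,fx=5,fy=5,interpolation=cv2.INTER_CUBIC))
# flange outline by colour, cast on z=.008
hsv=cv2.cvtColor(c["frame"],cv2.COLOR_BGR2HSV);m=(hsv[...,2]<45).astype(np.uint8)
w=np.zeros_like(m);cv2.circle(w,tuple(int(x) for x in u),65,1,-1);m*=w
ct=max(cv2.findContours(m,0,1)[0],key=cv2.contourArea).reshape(-1,2);P=np.array([wpl(c,*p,.006)[:2] for p in ct]);print("outline",len(P),circ(P))
go(.459,.083,.175)
E
```

```text
time_s: 9.9
eef_pos: [0.4591, 0.0842, 0.1737]
eef_rot: [-0.0, 1.0, -0.0, -0.001]
wrist_force: [0.7, 0.8, -0.4]
opening: 1.003
grasp_force: 0.0
512 (array([0.45940892, 0.08006637, 0.01088113]), np.float64(0.0018333175928464843)) [0.45937319 0.08003049 0.03610527] 0.03618909781577234
2039 (array([0.45868081, 0.07997743, 0.02736322]), np.float64(0.0036135144123755746)) [0.46159156 0.07995035 0.00837518] 0.008419371179367474
pix [278 201]
outline 176 (array([0.45948484, 0.0799589 , 0.03125497]), np.float64(0.00030339554121035694))
at [0.4591 0.0845 0.1738] t 9.95 open 1.003 grip 0.0 F [-0.3  0.4 -0.2]
shift cm [-0.01  0.15 -0.12] turn [-0.02  0.06  0.02]
```

View pics/w3c.png

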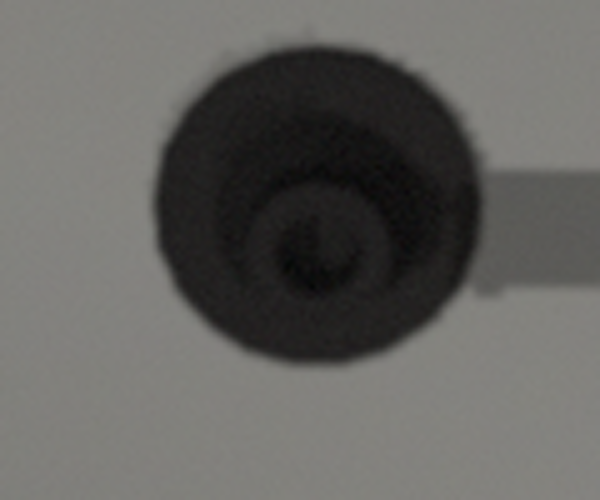

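The crop shows the black base with its bored boss: boss at about (278,203) in the wrist image, flange outline fit r=31 mm at (.4595,.080). Allowing for the camera bias, I grip at about (.459,.0815), tips just above the plug's cone.

```bash
python3 -m handwheel '[[[1,0,0.25,5,0,0,0],[1,0,0.25,10,0,0,0],[1,0,0.25,13,0,0,0],[1,0,0.25,14.8,0,0,0],[1,0,0.25,15.4,0,0,0],[1,0,0.25,15.4,0,0,0]]]'; python3 -m handwheel '[[[0,0,0,0,0,0,0],[-0.2,0,0,0,0,0,0],[-1,0,0,0,0,0,0],[-1,0,0,0,0,0,0],[-1,0,0,0,0,0,0],[-1,0,0,0,0,0,0],[-1,0,0,0,0,0,0],[-1,0,0,0,0,0,0]]]'
```

```text
time_s: 10.7
eef_pos: [0.4594, 0.082, 0.0202]
eef_rot: [-0.0, 1.0, 0.001, -0.0]
wrist_force: [-0.1, -0.1, -0.2]
opening: 1.0
grasp_force: 0.0
time_s: 11.7
eef_pos: [0.46, 0.0812, 0.0211]
eef_rot: [-0.0, 1.0, -0.0, 0.001]
wrist_force: [-1.2, -0.4, 6.3]
opening: 0.293
grasp_force: 58.8
```

```bash
python3 -m handwheel '[[[-1,0,0,-0.5,0,0,0],[-1,0,0,-1.5,0,0,0],[-1,0,0,-4,0,0,0],[-1,0,0,-8,0,0,0],[-1,0,0,-13,0,0,0],[-1,0,0,-18,0,0,0],[-1,0,0,-20,0,0,0],[-1,0,0,-20,0,0,0],[-1,0,0,-20,0,0,0]]]'; python3 - <<'E'
from h import *
c=wrist("w4");go(.469,-.345,.22);go(.469,-.345,.108)
u=wpix(c,(.46,.0815,.225));print(u)
cv2.imwrite("pics/w4c.png",cv2.resize(c["frame"][150:420,130:430],None,fx=2,fy=2))
E
```

```text
time_s: 12.82
eef_pos: [0.4585, 0.0813, 0.2192]
eef_rot: [-0.0, 1.0, -0.0, -0.001]
wrist_force: [0.1, 0.4, -2.7]
opening: 0.291
grasp_force: 59.2
at [0.4584 0.0813 0.2188] t 12.88 open 0.295 grip 59.2 F [ 0.3 -0.1 -1.6]
shift cm [ 1.07 42.63 -0.14] turn [-0.01  0.16 -0.01]
at [0.4584 0.0813 0.2188] t 12.88 open 0.295 grip 59.2 F [ 0.3 -0.1 -1.6]
shift cm [ 1.1  42.64 11.06] turn [-0.01  0.16 -0.01]
[275.36224123 283.85976748]
```

View pics/w4c.png

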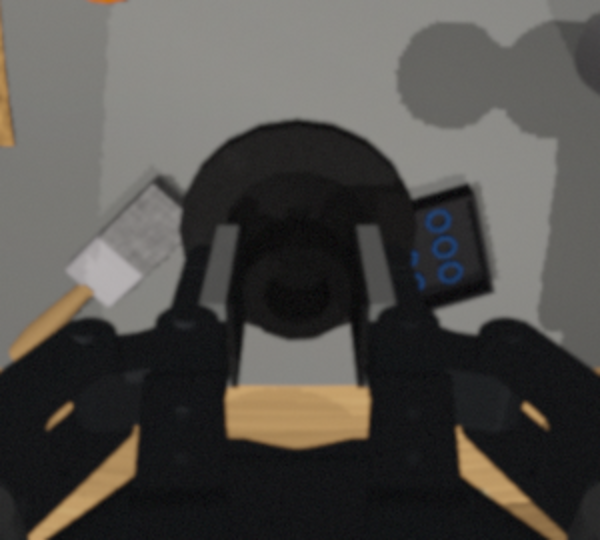

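The base hangs level in the fingers, hole visible at crop (297,295). Next it goes over to the platform.

```bash
python3 -m handwheel '[[[-1,0.2,4,0,0,0,0],[-1,0.4,9,0,0,0,0],[-1,0.6,15,0,0,0,0],[-1,0.8,21,0,0,0,0],[-1,1,27,0,0,0,0],[-1,1.1,33,0,0,0,0],[-1,1.1,38,0,0,0,0],[-1,1.1,41.5,0,0,0,0],[-1,1.1,42.7,0,0,0,0],[-1,1.1,42.7,0,0,0,0]]]'; python3 -m handwheel '[[[-1,0,0,3,0,0,0],[-1,0,0,6,0,0,0],[-1,0,0,8.5,0,0,0],[-1,0,0,10,0,0,0],[-1,0,0,10.6,0,0,0],[-1,0,0,10.8,0,0,0],[-1,0,0,10.8,0,0,0]]]'
```

```text
time_s: 14.12
eef_pos: [0.4698, -0.3453, 0.2188]
eef_rot: [-0.001, 1.0, -0.001, -0.001]
wrist_force: [0.1, 0.2, -1.2]
opening: 0.293
grasp_force: 59.3
time_s: 15.0
eef_pos: [0.4708, -0.3461, 0.1131]
eef_rot: [0.001, 1.0, -0.0, 0.0]
wrist_force: [1.9, -0.2, -0.8]
opening: 0.288
grasp_force: 59.4
```

```bash
python3 -m handwheel '[[[-1,0,0,0.3,0,0,0],[-1,0,0,0.5,0,0,0],[-1,0,0,0.6,0,0,0],[-1,0,0,0.6,0,0,0]]]'; python3 -m handwheel '[[[-1,0,0,0.1,0,0,0],[-1,0,0,0.1,0,0,0]]]'
```

```text
time_s: 15.5
eef_pos: [0.4703, -0.3457, 0.1062]
eef_rot: [-0.0, 1.0, -0.0, -0.0]
wrist_force: [0.3, -0.1, -0.5]
opening: 0.291
grasp_force: 59.3
time_s: 15.75
eef_pos: [0.4704, -0.3458, 0.1061]
eef_rot: [0.0, 1.0, -0.0, -0.0]
wrist_force: [-2.7, 2.2, 4.8]
opening: 0.292
grasp_force: 60.0
```

```bash
python3 -m handwheel '[[[0,0,0,0,0,0,0],[0.5,0,0,0,0,0,0],[0.5,0,0,0,0,0,0],[1,0,0,-1,0,0,0],[1,0,0,-3,0,0,0],[1,0,0,-7,0,0,0],[1,0,0,-12,0,0,0],[1,0,0,-15.5,0,0,0],[1,0,0,-15.5,0,0,0],[1,0,0,-15.5,0,0,0]]]'; cat >> h.py <<'E'
def basemeas(c,p,name=None):
    "base outline (dark) cast on the flange's top, boss top from depth"
    X=wcloud(c).reshape(-1,3);n=np.hypot(*(X[:,:2]-p).T);z=.085
    Y=X[(n<.02)&(X[:,2]>z+.033)&(X[:,2]<z+.040)];print("boss",len(Y),circ(Y[:,:2]),np.median(Y[:,2]))
    u=wpix(c,(*p,z+.02)).astype(int);m=(cv2.cvtColor(c["frame"],cv2.COLOR_BGR2HSV)[...,2]<45).astype(np.uint8)
    w=np.zeros_like(m);cv2.circle(w,tuple(int(x) for x in u),70,1,-1);m*=w
    ct=max(cv2.findContours(m,0,1)[0],key=cv2.contourArea).reshape(-1,2);P=np.array([wpl(c,*q,z+.006)[:2] for q in ct]);print("outline",circ(P))
    if name: cv2.imwrite(f"pics/{name}.png",cv2.resize(c["frame"][max(0,u[1]-100):u[1]+100,max(0,u[0]-130):u[0]+130],None,fx=3,fy=3))
E
python3 - <<'E'
from h import *
c=wrist("w5");basemeas(c,(.470,-.347),"w5c");go(.645,.121,.26)
X=wcloud(c);m=(abs(X[...,2]-.085)<.004)&(abs(X[...,0]-.47)<.12)&(abs(X[...,1]+.346)<.12)
k,l,st,ce=cv2.connectedComponentsWithStats(m.astype(np.uint8));i=1+np.argmax(st[1:,4]);print("plat",cv2.minAreaRect(X[l==i][:,:2].astype(np.float32)*1000))
E
```

```text
time_s: 17.0
eef_pos: [0.4701, -0.3454, 0.26]
eef_rot: [-0.0, 1.0, -0.0, -0.0]
wrist_force: [0.3, 0.4, -0.7]
opening: 0.999
grasp_force: 0.0
boss 506 (array([ 0.46998592, -0.34745417,  0.01093916]), np.float64(0.001838629084248373)) 0.12117251070626267
outline (array([ 0.470103  , -0.34740889,  0.03107105]), np.float64(0.00030575135623123477))
at [ 0.4699 -0.3452  0.2591] t 17.05 open 1.005 grip 0.0 F [-0.4  0.4 -0.4]
shift cm [ 1.750e+01 -4.662e+01 -4.000e-02] turn [-0.09  0.08 -0.01]
plat ((469.30078125, -348.53680419921875), (120.71766662597656, 149.9404296875), 81.52216339111328)
```

View pics/w5c.png

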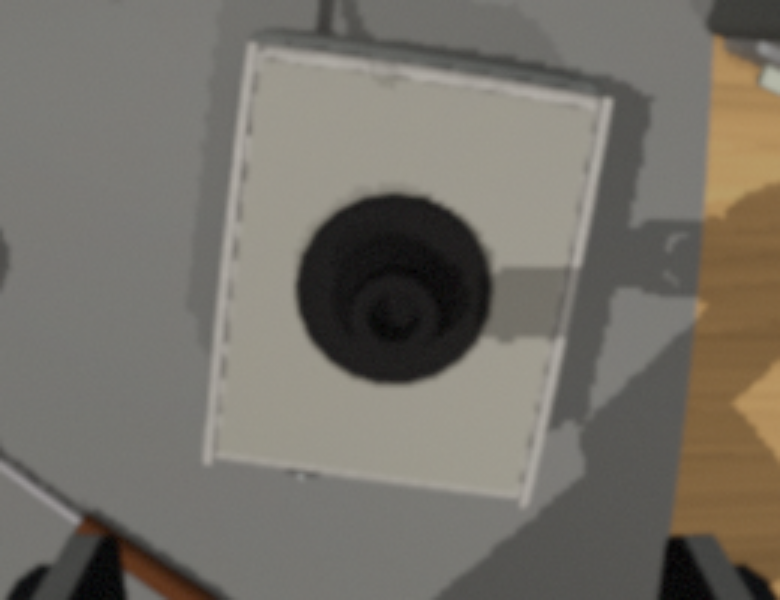

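The base stands upright in the middle of the platform, boss at crop (395,312) and outline about 1.5 mm from the platform's centre. Next I look at the tree from above.

```bash
python3 -m handwheel '[[[1,2,-5.4,0,0,0,0],[1,4,-10.8,0,0,0,0],[1,6,-16.2,0,0,0,0],[1,8,-21.6,0,0,0,0],[1,10,-27,0,0,0,0],[1,12,-32.4,0,0,0,0],[1,14,-37.8,0,0,0,0],[1,16,-43.2,0,0,0,0],[1,17.4,-46.5,0,0,0,0],[1,17.4,-46.5,0,0,0,0]]]'; python3 -m handwheel '[[[1,0,0,2,0,0,0],[1,0,0,4,0,0,0],[1,0,0,4,0,0,0]]]'; cat >> h.py <<'E'
def treemeas(c,p,z0,name=None):
    "z0: height of the button's underside. blue mask, depth slice of the top, and the top's pixel"
    hsv=cv2.cvtColor(c["frame"],cv2.COLOR_BGR2HSV);m=cv2.inRange(hsv,(100,80,10),(130,255,255))
    C=wcloud(c);n=np.hypot(C[...,0]-p[0],C[...,1]-p[1]);X=C[(n<.03)&(m>0)]
    print("blue z pct",np.round(np.percentile(X[:,2],[5,50,95,99]),4))
    for lo,hi in((.032,.055),(.043,.055)):
        Y=X[(X[:,2]>z0+lo)&(X[:,2]<z0+hi)];print(" slice",lo,len(Y),np.round(Y.mean(0),4) if len(Y) else "",np.round(np.median(Y,0),4) if len(Y) else "")
    s=(n<.012)&(m>0)&(C[...,2]>z0+.045);v,u=np.nonzero(s)
    if len(u): print(" top px",u.mean(),v.mean(),"on plane",np.round(wpl(c,u.mean(),v.mean(),z0+.05),4))
    q=wpix(c,(*p,z0+.03)).astype(int)
    if name: cv2.imwrite(f"pics/{name}.png",cv2.resize(c["frame"][max(0,q[1]-50):q[1]+50,max(0,q[0]-65):q[0]+65],None,fx=6,fy=6,interpolation=cv2.INTER_CUBIC))
E
python3 - <<'E'
from h import *
c=wrist("w6");treemeas(c,(.645,.119),.03,"w6c");go(.645,.121,.22)
C=wcloud(c);X=C.reshape(-1,3);Y=X[(np.hypot(*(X[:,:2]-[.645,.119]).T)<.04)&(abs(X[:,2]-.03)<.004)];print("holder",cv2.minAreaRect(Y[:,:2].astype(np.float32)*1000),np.median(Y[:,2]))
E
```

```text
time_s: 18.3
eef_pos: [0.6438, 0.1219, 0.2579]
eef_rot: [-0.0, 1.0, 0.002, -0.002]
wrist_force: [-0.6, -0.4, -0.1]
opening: 0.999
grasp_force: 0.0
time_s: 18.68
eef_pos: [0.6423, 0.1181, 0.2165]
eef_rot: [0.0, 1.0, -0.001, -0.003]
wrist_force: [0.6, -0.2, -0.1]
opening: 0.999
grasp_force: 0.0
blue z pct [0.0337 0.2969 0.3143 0.3157]
 slice 0.032 120 [0.6492 0.1172 0.0766] [0.65   0.117  0.0797]
 slice 0.043 92 [0.6487 0.117  0.0795] [0.6489 0.117  0.0801]
 top px 272.4127659574468 324.8 on plane [0.5032 0.1234 0.08  ]
at [0.6433 0.1182 0.2183] t 18.73 open 0.996 grip 0.0 F [1.  0.8 0.6]
shift cm [ 0.17 -0.28 -0.17] turn [ 0.    0.2  -0.09]
holder ((647.2646484375, 117.12635803222656), (55.40042495727539, 54.380313873291016), 13.14685344696045) 0.030503943468889738
```

View pics/w6c.png

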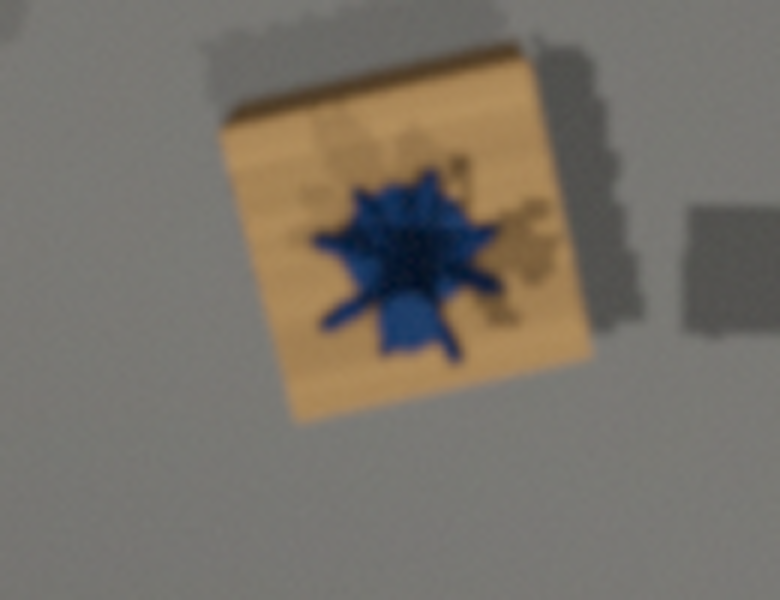

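The tree stands in the wooden holder with its bare top at crop (405,320). The arm was still settling, so I re-measure.

```bash
python3 -m handwheel '[[[1,0,0,0,0,0,0],[1,0,0,0,0,0,0],[1,0,0,0,0,0,0],[1,0,0,0,0,0,0]]]'; python3 - <<'E'
from h import *
for k in range(2):
    c=wrist(f"w7{k}");go(.645,.121,.22)
    C=wcloud(c);X=C.reshape(-1,3);n=np.hypot(*(X[:,:2]-[.647,.117]).T)
    Y=X[(n<.04)&(abs(X[:,2]-.03)<.004)];print("holder",cv2.minAreaRect(Y[:,:2].astype(np.float32)*1000),np.median(Y[:,2]))
    s=(np.hypot(C[...,0]-.647,C[...,1]-.117)<.012)&(C[...,2]>.0765)&(C[...,2]<.085);v,u=np.nonzero(s);ct=np.c_[u,v];print("top px",u.mean(),v.mean(),len(u),wpl(c,u.mean(),v.mean(),.08),C[s].mean(0))
E
```

```text
time_s: 19.23
eef_pos: [0.6446, 0.1193, 0.2207]
eef_rot: [-0.0, 1.0, -0.0, 0.0]
wrist_force: [0.1, 0.7, -0.7]
opening: 1.001
grasp_force: 0.0
at [0.6445 0.1193 0.2205] t 19.27 open 1.004 grip 0.0 F [-0.   0.5  0.6]
shift cm [ 0.05 -0.17  0.05] turn [ 0.   -0.02 -0.  ]
holder ((647.34619140625, 117.17294311523438), (54.882720947265625, 54.48967361450195), 12.910709381103516) 0.03051179515910868
top px 279.13 197.6 100 [0.64760936 0.11721293 0.08      ] [0.64766521 0.11721368 0.08020578]
at [0.6445 0.1193 0.2204] t 19.32 open 1.001 grip 0.0 F [ 0.7  0.  -0. ]
shift cm [ 0.05 -0.17  0.04] turn [-0.   -0.01 -0.  ]
holder ((647.175537109375, 117.08702087402344), (54.98614501953125, 54.4787483215332), 13.12834358215332) 0.030477357472869088
top px 279.1111111111111 197.64646464646464 99 [0.64749609 0.11722607 0.08      ] [0.64754862 0.11722593 0.08019102]
```

Tree axis at wrist (.6474,.1172), robot y about .1186, top z .080. I grip its bare top with the tips at about .060, pre-narrowed for a soft close.

```bash
python3 -m handwheel '[[[0,0.3,0.07,5,0,0,0],[-0.3,0.3,0.07,9,0,0,0],[-0.3,0.3,0.07,12,0,0,0],[-0.3,0.3,0.07,14,0,0,0],[-0.3,0.3,0.07,15.5,0,0,0],[-0.3,0.3,0.07,16,0,0,0],[-0.3,0.3,0.07,16,0,0,0],[-0.3,0.3,0.07,16,0,0,0]]]'; python3 -m handwheel '[[[-0.5,0,0,0,0,0,0],[-1,0,0,0,0,0,0],[-1,0,0,0,0,0,0],[-1,0,0,0,0,0,0],[-1,0,0,0,0,0,0]]]'
```

```text
time_s: 20.32
eef_pos: [0.6483, 0.1186, 0.0615]
eef_rot: [-0.0, 1.0, -0.0, 0.001]
wrist_force: [0.3, -0.5, 0.3]
opening: 0.347
grasp_force: 0.0
time_s: 20.95
eef_pos: [0.648, 0.1186, 0.0611]
eef_rot: [-0.0, 1.0, -0.0, 0.001]
wrist_force: [-0.3, 0.3, 5.5]
opening: 0.085
grasp_force: 58.7
```

```bash
python3 -m handwheel '[[[-1,0,0,-0.5,0,0,0],[-1,0,0,-1.5,0,0,0],[-1,0,0,-3,0,0,0],[-1,0,0,-6,0,0,0],[-1,0,0,-10,0,0,0],[-1,0,0,-14,0,0,0],[-1,0,0,-18,0,0,0],[-1,0,0,-20,0,0,0],[-1,0,0,-20,0,0,0],[-1,0,0,-20,0,0,0]]]'; python3 - <<'E'
from h import *
from bench import camera
c=wrist("w8");go(.4702,-.3458,.26)
d=camera("side");s=camera("scene");cv2.imwrite("pics/m2.png",np.hstack([cv2.resize(c["frame"][180:400,180:380],(400,440)),cv2.resize(d["frame"][150:300,170:290],(352,440))]))
E
```

```text
time_s: 22.2
eef_pos: [0.6465, 0.1185, 0.2582]
eef_rot: [0.0, 1.0, -0.0, -0.002]
wrist_force: [-0.9, -0.6, -1.1]
opening: 0.087
grasp_force: 58.5
at [0.6463 0.1185 0.2578] t 22.25 open 0.083 grip 58.5 F [ 0.  -1.  -0.4]
shift cm [-17.6   46.43  -0.15] turn [ 0.    0.22 -0.01]
```

View pics/m2.png

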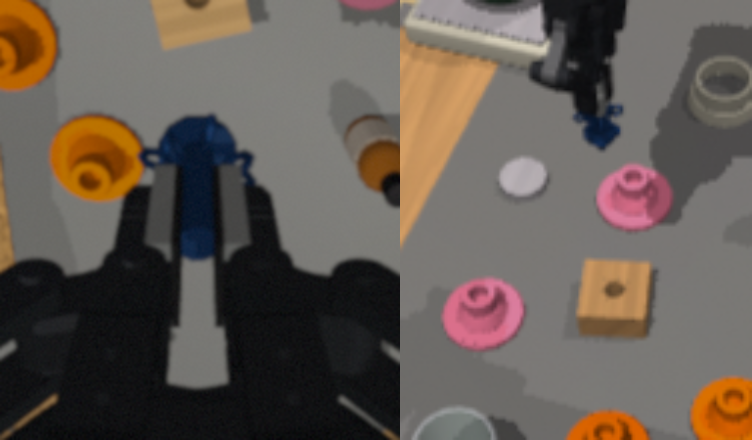

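The tree hangs straight in the fingers: button and rings at left panel (200,150), holder hole empty. I carry it over the base.

```bash
python3 -m handwheel '[[[-1,-1.2,3,0,0,0,0],[-1,-3,8,0,0,0,0],[-1,-5,13.2,0,0,0,0],[-1,-7,18.5,0,0,0,0],[-1,-9,23.8,0,0,0,0],[-1,-11,29,0,0,0,0],[-1,-13,34.3,0,0,0,0],[-1,-15,39.6,0,0,0,0],[-1,-16.6,43.9,0,0,0,0],[-1,-17.4,46,0,0,0,0]]]'; python3 -m handwheel '[[[-1,-0.1,0.4,0,0,0,0],[-1,-0.1,0.4,0,0,0,0],[-1,-0.1,0.4,0,0,0,0],[-1,-0.1,0.4,0,0,0,0],[-1,-0.1,0.4,0,0,0,0]]]';python3 - <<'E'
from h import *
c=wrist("w9");basemeas(c,(.470,-.347));go(.4706,-.3458,.183)
E
```

```text
time_s: 23.6
eef_pos: [0.472, -0.3432, 0.2592]
eef_rot: [-0.001, 1.0, -0.001, -0.001]
wrist_force: [0.1, 0.1, -0.7]
opening: 0.085
grasp_force: 58.6
time_s: 24.22
eef_pos: [0.4727, -0.3448, 0.2604]
eef_rot: [0.0, 1.0, 0.0, 0.0]
wrist_force: [-0.7, 0.5, -0.5]
opening: 0.084
grasp_force: 58.6
boss 507 (array([ 0.46999313, -0.34744412,  0.01095448]), np.float64(0.0018469042920813052)) 0.12125388951350502
outline (array([ 0.47019333, -0.34734583,  0.03089644]), np.float64(0.00032620427199923186))
at [ 0.4726 -0.345   0.2604] t 24.27 open 0.089 grip 58.6 F [ 0.   0.9 -0.5]
shift cm [-0.2   0.08  7.74] turn [ 0.01 -0.01  0.03]
```

```bash
python3 -m handwheel '[[[-1,-0.2,0.08,1,0,0,0],[-1,-0.2,0.08,3,0,0,0],[-1,-0.2,0.08,6,0,0,0],[-1,-0.2,0.08,7.7,0,0,0],[-1,-0.2,0.08,7.7,0,0,0],[-1,-0.2,0.08,7.7,0,0,0],[-1,-0.2,0.08,7.7,0,0,0]]]';python3 - <<'E'
from h import *
from bench import camera
go(.4706,-.3458,.152)
d=camera("side");s=camera("scene")
cv2.imwrite("pics/m3.png",np.hstack([cv2.resize(s["frame"][120:220,150:240],(396,440)),cv2.resize(d["frame"][80:160,320:400],(440,440))[:,:400]]))
E
```

```text
time_s: 25.15
eef_pos: [0.4709, -0.3468, 0.1846]
eef_rot: [0.001, 1.0, -0.0, 0.001]
wrist_force: [-0.4, 0.3, 0.4]
opening: 0.084
grasp_force: 58.6
at [ 0.4709 -0.3468  0.1846] t 25.15 open 0.084 grip 58.6 F [-0.4  0.3  0.4]
shift cm [-0.04 -0.11  3.26] turn [ 0.1  -0.09 -0.01]
```

View pics/m3.png

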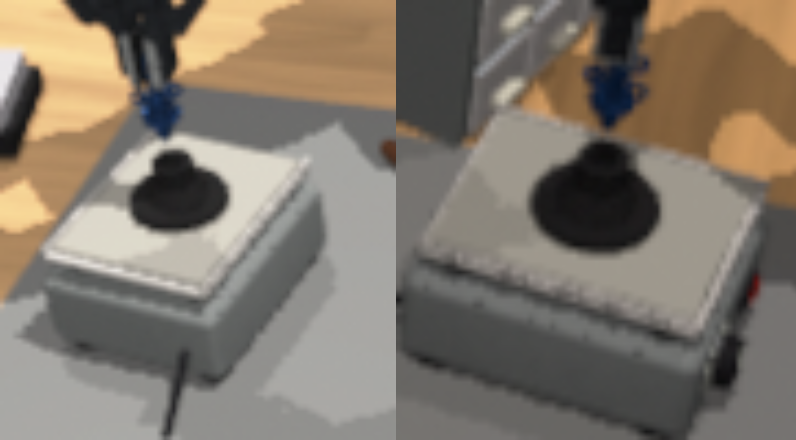

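The foot hangs right above the boss in both panels: tips at (163,135) and (610,122), boss at (172,155) and (603,150). I insert it slowly, watching the force.

```bash
python3 -m handwheel '[[[-1,0,-0.1,0,0,0,0],[-1,0,-0.1,0.3,0,0,0],[-1,0,-0.1,0.6,0,0,0],[-1,0,-0.1,0.9,0,0,0],[-1,0,-0.1,1.2,0,0,0],[-1,0,-0.1,1.4,0,0,0],[-1,0,-0.1,1.4,0,0,0]]]'; python3 -m handwheel '[[[-1,0,0,0.2,0,0,0],[-1,0,0,0.4,0,0,0],[-1,0,0,0.4,0,0,0]]]'
```

```text
time_s: 26.12
eef_pos: [0.4703, -0.3451, 0.169]
eef_rot: [-0.0, 1.0, -0.0, -0.0]
wrist_force: [-0.3, -0.8, -0.3]
opening: 0.084
grasp_force: 58.6
time_s: 26.5
eef_pos: [0.4703, -0.3451, 0.1651]
eef_rot: [-0.0, 1.0, -0.0, -0.0]
wrist_force: [0.1, 0.4, -0.5]
opening: 0.086
grasp_force: 58.6
```

```bash
python3 -m handwheel '[[[-1,0,0.06,0.2,0,0,0],[-1,0,0.06,0.4,0,0,0],[-1,0,0.06,0.6,0,0,0],[-1,0,0.06,0.8,0,0,0],[-1,0,0.06,0.8,0,0,0]]]'; python3 -m handwheel '[[[-1,0,0,0.2,0,0,0],[-1,0,0,0.4,0,0,0],[-1,0,0,0.4,0,0,0]]]'
```

```text
time_s: 27.12
eef_pos: [0.4702, -0.3457, 0.157]
eef_rot: [-0.0, 1.0, -0.0, -0.0]
wrist_force: [0.4, -0.3, 0.1]
opening: 0.083
grasp_force: 58.6
time_s: 27.5
eef_pos: [0.4702, -0.3457, 0.153]
eef_rot: [-0.0, 1.0, -0.0, -0.0]
wrist_force: [0.4, 1.2, -0.4]
opening: 0.087
grasp_force: 58.6
```

```bash
python3 -m handwheel '[[[-1,0,0,0.1,0,0,0],[-1,0,0,0.1,0,0,0]]]'; python3 -m handwheel '[[[-1,0,0,0.05,0,0,0],[-1,0,0,0.05,0,0,0]]]'
```

```text
time_s: 27.75
eef_pos: [0.4703, -0.3458, 0.1522]
eef_rot: [-0.0, 1.0, -0.0, -0.0]
wrist_force: [0.1, -0.2, -0.5]
opening: 0.086
grasp_force: 58.6
time_s: 28.0
eef_pos: [0.4704, -0.3459, 0.152]
eef_rot: [0.0, 1.0, -0.0, 0.0]
wrist_force: [-0.2, 0.5, 1.6]
opening: 0.088
grasp_force: 58.7
```

Contact came at the expected height (.152), so I release slowly and lift away.

```bash
python3 -m handwheel '[[[-0.5,0,0,0,0,0,0],[-0.2,0,0,0,0,0,0],[0,0,0,0,0,0,0],[0,0,0,-2,0,0,0],[0.4,0,0,-5,0,0,0],[1,0,0,-9,0,0,0],[1,0,0,-12,0,0,0],[1,0,0,-12,0,0,0],[1,0,0,-12,0,0,0],[1,0,0,-12,0,0,0]]]'; python3 - <<'E'
from h import *
c=wrist("w10");C=wcloud(c);go(.4671,-.1096,.25)
s=(np.hypot(C[...,0]-.47,C[...,1]+.347)<.012)&(C[...,2]>.164)&(C[...,2]<.176);v,u=np.nonzero(s);print("top",len(u),wpl(c,u.mean(),v.mean(),.171),C[s].mean(0),np.percentile(C[s][:,2],[50,95]))
basemeas(c,(.470,-.347))
X=C[(np.hypot(C[...,0]-.47,C[...,1]+.347)<.018)&(C[...,2]<.15)&(C[...,2]>.124)];print("button/ring",len(X),X.mean(0))
u=wpix(c,(.47,-.347,.13)).astype(int);cv2.imwrite("pics/w10c.png",cv2.resize(c["frame"][u[1]-70:u[1]+70,u[0]-90:u[0]+90],None,fx=4,fy=4))
E
```

```text
time_s: 29.25
eef_pos: [0.4698, -0.3452, 0.2699]
eef_rot: [-0.001, 1.0, -0.0, -0.001]
wrist_force: [0.3, 0.1, -0.7]
opening: 1.002
grasp_force: 0.0
at [ 0.4698 -0.3453  0.2701] t 29.3 open 1.0 grip 0.0 F [ 0.1 -0.  -0.9]
shift cm [ -0.27 -23.56   2.06] turn [-0.12  0.11 -0.01]
top 144 [ 0.4709755  -0.34720632  0.171     ] [ 0.47080977 -0.3472068   0.1705095 ] [0.17125679 0.17216115]
boss 228 (array([ 0.46966379, -0.347468  ,  0.01120956]), np.float64(0.0024434168531555773)) 0.12341098607074921
outline (array([ 0.47531879, -0.34807011,  0.02692766]), np.float64(0.008316205142503459))
button/ring 542 [ 0.47253068 -0.3472895   0.13694259]
```

View pics/w10c.png

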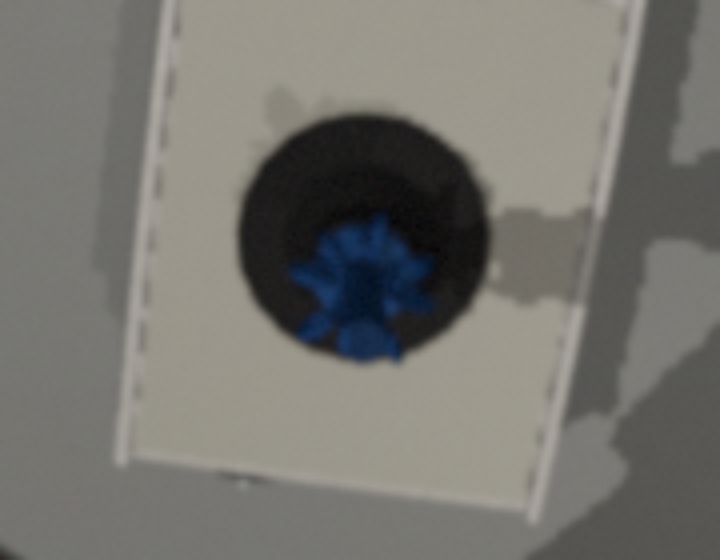

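The tree is planted upright: top z .171 (expected .171) at (.471,-.347), base at (.470,-.347). Next is the tall flask.

```bash
python3 -m handwheel '[[[1,0,-5,0,0,0,0],[1,-0.1,-11,0.5,0,0,0],[1,-0.2,-17,1,0,0,0],[1,-0.27,-22,2,0,0,0],[1,-0.27,-23.6,2,0,0,0],[1,-0.27,-23.6,2,0,0,0],[1,-0.27,-23.6,2,0,0,0],[1,-0.27,-23.6,2,0,0,0]]]'; python3 - <<'E'
from h import *
c=wrist("w11");print(rim(wcloud(c),(.467,-.11),.09));go(.4671,-.1096,.05)
E
```

```text
time_s: 30.3
eef_pos: [0.4679, -0.1112, 0.2519]
eef_rot: [0.0, 1.0, -0.001, 0.0]
wrist_force: [0.2, 0.6, 0.5]
opening: 0.999
grasp_force: 0.0
(array([ 0.4673, -0.1121,  0.0235]), np.float64(0.0008), 528, 'top z', array([0.3361, 0.3498, 0.3514]))
at [ 0.4678 -0.111   0.2518] t 30.35 open 1.0 grip 0.0 F [ 1.  -0.2  0.4]
shift cm [-0.07 -0.15 20.18] turn [ 0.01  0.   -0.11]
```

```bash
python3 -m handwheel '[[[1,0,0,5,0,0,0],[1,0,0,10,0,0,0],[1,0,0,15,0,0,0],[1,0,0,18,0,0,0],[1,0,0,19.8,0,0,0],[1,0,0,20.2,0,0,0],[1,0,0,20.2,0,0,0],[1,0,0,20.2,0,0,0]]]'; python3 -m handwheel '[[[-1,0,0,0,0,0,0],[-1,0,0,0,0,0,0],[-1,0,0,0,0,0,0],[-1,0,0,0,0,0,0],[-1,0,0,0,0,0,0],[-1,0,0,0,0,0,0]]]'
```

```text
time_s: 31.35
eef_pos: [0.4685, -0.1104, 0.0508]
eef_rot: [0.0, 1.0, -0.0, 0.001]
wrist_force: [-0.2, -0.7, -0.1]
opening: 1.002
grasp_force: 0.0
time_s: 32.1
eef_pos: [0.4682, -0.11, 0.0506]
eef_rot: [0.0, 1.0, -0.0, 0.0]
wrist_force: [-0.9, -0.4, 5.9]
opening: 0.575
grasp_force: 61.0
```

```bash
python3 -m handwheel '[[[-1,0,0,-0.5,0,0,0],[-1,0,0,-2,0,0,0],[-1,0,0,-6,0,0,0],[-1,0,0,-11,0,0,0],[-1,0,0,-16,0,0,0],[-1,0,0,-20,0,0,0],[-1,0,0,-21.5,0,0,0],[-1,0,0,-21.5,0,0,0],[-1,0,0,-21.5,0,0,0],[-1,0,0,-21.5,0,0,0]]]'; python3 - <<'E'
from h import *
c=wrist("w12");C=wcloud(c);go(.471,-.3458,.265)
print("held rim",rim(C,(.468,-.11),.304,.034,.008))
E
```

```text
time_s: 33.35
eef_pos: [0.4668, -0.1094, 0.2628]
eef_rot: [-0.001, 1.0, -0.0, -0.002]
wrist_force: [0.4, 0.6, -2.1]
opening: 0.571
grasp_force: 62.8
at [ 0.467  -0.1095  0.2632] t 33.4 open 0.576 grip 62.8 F [ 0.7  0.6 -2.5]
shift cm [ 0.4  23.63 -0.22] turn [-0.08  0.15 -0.01]
held rim (array([ 0.4671, -0.1106,  0.0239]), np.float64(0.003), 4941, 'top z', array([0.3008, 0.3577, 0.3614]))
```

```bash
python3 -m handwheel '[[[-1,0.1,3,-0.3,0,0,0],[-1,0.2,8,-0.3,0,0,0],[-1,0.3,13,-0.3,0,0,0],[-1,0.35,18,-0.3,0,0,0],[-1,0.35,22,-0.3,0,0,0],[-1,0.35,23.6,-0.3,0,0,0],[-1,0.35,23.6,-0.3,0,0,0],[-1,0.35,23.6,-0.3,0,0,0],[-1,0.35,23.6,-0.3,0,0,0],[-1,0.35,23.6,-0.3,0,0,0]]]'; python3 - <<'E'
from h import *
from bench import camera
go(.471,-.3458,.265)
d=camera("side");s=camera("scene")
cv2.imwrite("pics/m4.png",np.hstack([cv2.resize(s["frame"][90:210,140:250],(403,440)),cv2.resize(d["frame"][40:160,310:420],(403,440))[:,:397]]))
E
```

```text
time_s: 34.65
eef_pos: [0.4715, -0.3449, 0.2681]
eef_rot: [0.0, 1.0, 0.001, 0.0]
wrist_force: [0.3, 0.2, -2.8]
opening: 0.572
grasp_force: 63.0
at [ 0.4715 -0.3449  0.2681] t 34.65 open 0.572 grip 63.0 F [ 0.3  0.2 -2.8]
shift cm [-0.05  0.09  0.31] turn [ 0.01 -0.02  0.06]
```

View pics/m4.png

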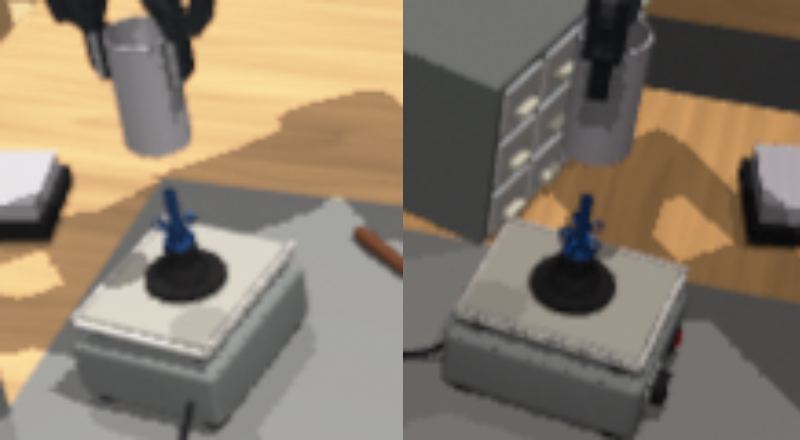

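Both panels show the flask hanging upright above the tree: flask bottom at (157,145) and (600,150), tree top at (170,190) and (586,198). I check the offset numerically within the same views before lowering.

```bash
python3 - <<'E'
from h import *
from bench import camera
from scipy.ndimage import median_filter
for n in("scene","side"):
    k=camera(n);C=cloud(k);X=C.reshape(-1,3);r=np.hypot(*(X[:,:2]-[.471,-.346]).T)
    hsv=cv2.cvtColor(k["frame"],cv2.COLOR_BGR2HSV).reshape(-1,3)
    Y=X[(r<.032)&(X[:,2]>.222)&(X[:,2]<.245)&(hsv[:,2]>70)];print(n,"flask",len(Y),circ(Y[:,:2],.025))
    Z=X[(r<.016)&(X[:,2]>.155)&(X[:,2]<.172)&(hsv[:,0]>100)&(hsv[:,0]<130)];print("  tree top",len(Z),Z.mean(0),circ(Z[:,:2],.005))
    # silhouettes: mid-columns rows by colour
    B=X[(r<.045)&(X[:,2]>.088)&(X[:,2]<.096)&(hsv[:,2]<60)];print("  flange",len(B),(B[:,:2].max(0)+B[:,:2].min(0))/2)
go(.471,-.3458,.265)
E
```

```text
scene flask 140 (array([ 0.46763978, -0.34423587,  0.025     ]), np.float64(0.0016574711589080287))
  tree top 19 [ 0.46978279 -0.34292752  0.1646517 ] (array([ 0.46644098, -0.3441852 ,  0.005     ]), np.float64(0.0016720423799813228))
  flange 139 [ 0.46929185 -0.3422645 ]
side flask 152 (array([ 0.47042537, -0.34497848,  0.025     ]), np.float64(0.00148600362420793))
  tree top 16 [ 0.46965235 -0.3415907   0.16385122] (array([ 0.47153636, -0.34423413,  0.005     ]), np.float64(0.0010021459872972395))
  flange 169 [ 0.46877604 -0.33986261]
at [ 0.4713 -0.3456  0.2679] t 34.85 open 0.573 grip 63.0 F [-0.2 -1.  -2.5]
shift cm [-0.03  0.02  0.29] turn [ 0.01 -0.01  0.01]
```

The flask and tree axes agree within about 1 mm, so I lower it in stages.

```bash
python3 -m handwheel '[[[-1,-0.03,0.02,0.5,0,0,0],[-1,-0.03,0.02,1.5,0,0,0],[-1,-0.03,0.02,2.5,0,0,0],[-1,-0.03,0.02,3.3,0,0,0],[-1,-0.03,0.02,4,0,0,0],[-1,-0.03,0.02,4,0,0,0],[-1,-0.03,0.02,4,0,0,0]]]'; python3 -m handwheel '[[[-1,0,0,0.5,0,0,0],[-1,0,0,1,0,0,0],[-1,0,0,1.5,0,0,0],[-1,0,0,2,0,0,0],[-1,0,0,2.5,0,0,0],[-1,0,0,3,0,0,0],[-1,0,0,3.5,0,0,0],[-1,0,0,4,0,0,0],[-1,0,0,4,0,0,0]]]'
```

```text
time_s: 35.72
eef_pos: [0.471, -0.3462, 0.2281]
eef_rot: [0.0, 1.0, -0.0, 0.0]
wrist_force: [0.5, -0.3, -2.1]
opening: 0.575
grasp_force: 63.0
time_s: 36.85
eef_pos: [0.4706, -0.3458, 0.1872]
eef_rot: [-0.0, 1.0, -0.0, -0.0]
wrist_force: [-0.5, 0.1, -2.5]
opening: 0.572
grasp_force: 63.0
```

```bash
python3 -m handwheel '[[[-1,0,0,0.5,0,0,0],[-1,0,0,1,0,0,0],[-1,0,0,1.5,0,0,0],[-1,0,0,2,0,0,0],[-1,0,0,2.5,0,0,0],[-1,0,0,2.5,0,0,0]]]'; python3 -m handwheel '[[[-1,0,0,0.4,0,0,0],[-1,0,0,0.8,0,0,0],[-1,0,0,1.2,0,0,0],[-1,0,0,1.5,0,0,0],[-1,0,0,1.5,0,0,0]]]'
```

```text
time_s: 37.6
eef_pos: [0.4706, -0.3457, 0.1621]
eef_rot: [-0.0, 1.0, -0.0, -0.0]
wrist_force: [-0.7, -0.6, -1.9]
opening: 0.571
grasp_force: 63.0
time_s: 38.22
eef_pos: [0.4707, -0.3458, 0.1474]
eef_rot: [-0.0, 1.0, -0.0, -0.0]
wrist_force: [0.1, 0.7, -2.6]
opening: 0.572
grasp_force: 63.0
```

```bash
python3 -m handwheel '[[[-1,0,0,0.15,0,0,0],[-1,0,0,0.3,0,0,0],[-1,0,0,0.3,0,0,0]]]'; python3 -m handwheel '[[[-1,0,0,0.1,0,0,0],[-1,0,0,0.1,0,0,0]]]'
```

```text
time_s: 38.6
eef_pos: [0.4708, -0.346, 0.1447]
eef_rot: [-0.0, 1.0, -0.0, -0.0]
wrist_force: [0.5, -0.2, -2.0]
opening: 0.572
grasp_force: 63.0
time_s: 38.85
eef_pos: [0.4709, -0.3461, 0.1438]
eef_rot: [0.0, 1.0, -0.0, 0.0]
wrist_force: [0.5, 0.2, -2.2]
opening: 0.57
grasp_force: 63.0
```

```bash
python3 -m handwheel '[[[-1,0,0,0.05,0,0,0],[-1,0,0,0.1,0,0,0],[-1,0,0,0.1,0,0,0]]]'
```

```text
time_s: 39.22
eef_pos: [0.4711, -0.3462, 0.1436]
eef_rot: [0.0, 1.0, -0.0, 0.0]
wrist_force: [-1.7, 1.8, 6.2]
opening: 0.57
grasp_force: 63.7
```

The flask is seated (contact at .1436, as expected). I release, rise and check.

```bash
python3 -m handwheel '[[[0.3,0,0,0,0,0,0],[0.6,0,0,0,0,0,0],[1,0,0,0,0,0,0],[1,0,0,-1,0,0,0],[1,0,0,-4,0,0,0],[1,0,0,-9,0,0,0],[1,0,0,-13,0,0,0],[1,0,0,-15,0,0,0],[1,0,0,-15,0,0,0],[1,0,0,-15,0,0,0]]]'; python3 -m handwheel '[[[1,0,0,0,0,0,0],[1,0,0,0,0,0,0],[1,0,0,0,0,0,0]]]';python3 - <<'E'
from h import *
from bench import camera
c=wrist("w13");C=wcloud(c);go(.6243,-.122,.22);print("rim",rim(C,(.470,-.347),.183,.034,.005))
for n in("scene","side"):
    k=camera(n);print(n,rim(cloud(k),(.469,-.344),.183))
u=wpix(c,(.47,-.347,.15)).astype(int);cv2.imwrite("pics/w13c.png",cv2.resize(c["frame"][u[1]-70:u[1]+70,u[0]-90:u[0]+90],None,fx=4,fy=4))
X=C[(np.hypot(C[...,0]-.47,C[...,1]+.347)<.012)&(C[...,2]>.164)&(C[...,2]<.176)];print("tree top",len(X),X.mean(0),np.percentile(X[:,2],95))
E
```

```text
time_s: 40.48
eef_pos: [0.4705, -0.3456, 0.2918]
eef_rot: [-0.001, 1.0, -0.0, -0.0]
wrist_force: [0.1, 0.8, -1.1]
opening: 0.999
grasp_force: 0.0
time_s: 40.85
eef_pos: [0.4707, -0.3459, 0.2922]
eef_rot: [-0.0, 1.0, -0.0, -0.0]
wrist_force: [-0.4, -0.5, -0.5]
opening: 1.001
grasp_force: 0.0
at [ 0.4708 -0.346   0.2924] t 40.9 open 1.001 grip 0.0 F [0.4 0.  0.8]
shift cm [ 15.35 -22.39   7.24] turn [-0.03  0.02 -0.01]
rim (array([ 0.4703, -0.3482,  0.0235]), np.float64(0.0008), 720, 'top z', array([0.3753, 0.3901, 0.3917]))
scene (array([ 0.4692, -0.3439,  0.0233]), np.float64(0.0019), 77, 'top z', array([0.1747, 0.4694, 0.4747]))
side (array([ 0.4704, -0.3439,  0.0237]), np.float64(0.0013), 66, 'top z', array([0.1549, 0.4257, 0.44  ]))
tree top 121 [ 0.47064765 -0.34718819  0.17067066] 0.17237560098250782
```

View pics/w13c.png

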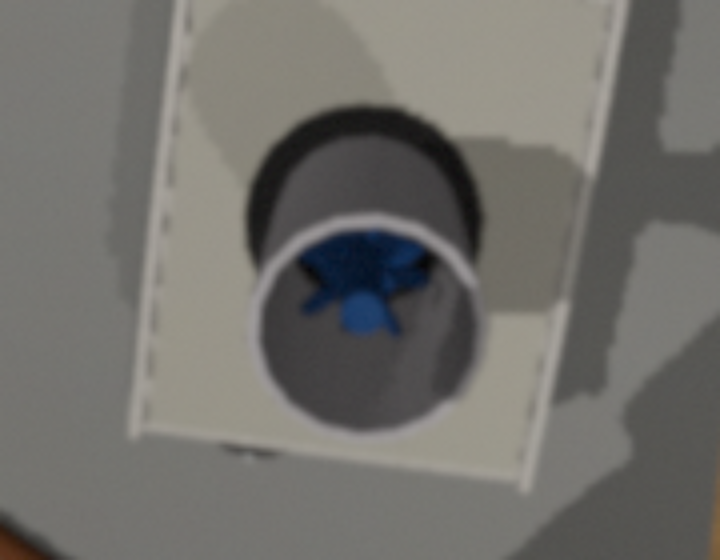

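The tall flask sits fully down: rim at crop (367,325), tree top inside at (362,312), rim height .183. Next I look at the collar from above and check how near the bowl is.

```bash
python3 -m handwheel '[[[1,3,-4.5,0,0,0,0],[1,6,-9,0,0,0,0],[1,9,-13.5,1,0,0,0],[1,12,-18,3,0,0,0],[1,14.5,-21.5,5,0,0,0],[1,15.4,-22.4,7,0,0,0],[1,15.4,-22.4,7.2,0,0,0],[1,15.4,-22.4,7.2,0,0,0],[1,15.4,-22.4,7.2,0,0,0],[1,15.4,-22.4,7.2,0,0,0]]]'; python3 -m handwheel '[[[1,0,0,0,0,0,0],[1,0,0,0,0,0,0],[1,0,0,0,0,0,0]]]'; python3 - <<'E'
from h import *
c=wrist("w14");C=wcloud(c);print("collar",rim(C,(.6243,-.1234),.030,.034,.004));go(.6243,-.122,.012)
X=cloud(load("scene0.npz")).reshape(-1,3);Y=X[(X[:,2]>.025)&(X[:,2]<.2)&(X[:,0]>.5)&(X[:,0]<.85)&(X[:,1]<-.06)&(X[:,1]>-.4)&(np.hypot(X[:,0]-.6245,X[:,1]+.121)>.045)]
print("near",Y.min(0),Y.max(0),np.sort(np.hypot(Y[:,0]-.6245,Y[:,1]+.121))[[5,50]])
E
```

```text
time_s: 42.25
eef_pos: [0.625, -0.1231, 0.2218]
eef_rot: [0.0, 1.0, -0.001, 0.001]
wrist_force: [-0.4, 0.1, 0.6]
opening: 1.001
grasp_force: 0.0
time_s: 42.62
eef_pos: [0.6249, -0.122, 0.2208]
eef_rot: [0.0, 1.0, -0.0, 0.0]
wrist_force: [0.3, 0.3, -0.3]
opening: 0.999
grasp_force: 0.0
collar (array([ 0.6256, -0.1251,  0.0245]), np.float64(0.0014), 677, 'top z', array([0.3057, 0.3189, 0.3204]))
at [ 0.6249 -0.122   0.2208] t 42.67 open 0.997 grip 0.0 F [0.4 0.1 1.1]
shift cm [-0.06  0.   20.88] turn [-0.    0.   -0.01]
near [ 0.50007119 -0.39988245  0.02500213] [ 0.84989086 -0.10219522  0.11333066] [0.16307404 0.17029502]
```

```bash
python3 -m handwheel '[[[1,0.07,0.15,5,0,0,0],[1,0.07,0.15,10,0,0,0],[1,0.07,0.15,15,0,0,0],[1,0.07,0.15,18.5,0,0,0],[1,0.07,0.15,20.4,0,0,0],[1,0.07,0.15,20.8,0,0,0],[1,0.07,0.15,20.8,0,0,0],[1,0.07,0.15,20.8,0,0,0]]]'; python3 -m handwheel '[[[-1,0,0,0,0,0,0],[-1,0,0,0,0,0,0],[-1,0,0,0,0,0,0],[-1,0,0,0,0,0,0],[-1,0,0,0,0,0,0],[-1,0,0,0,0,0,0]]]'
```

```text
time_s: 43.68
eef_pos: [0.6269, -0.1241, 0.0147]
eef_rot: [0.001, 1.0, -0.0, 0.001]
wrist_force: [-0.6, 0.3, -0.0]
opening: 1.002
grasp_force: 0.0
time_s: 44.42
eef_pos: [0.6263, -0.1239, 0.0142]
eef_rot: [0.0, 1.0, -0.0, 0.001]
wrist_force: [-2.6, 0.3, 6.1]
opening: 0.598
grasp_force: 61.4
```

```bash
python3 -m handwheel '[[[-1,0,0,-0.5,0,0,0],[-1,0,0,-2,0,0,0],[-1,0,0,-6,0,0,0],[-1,0,0,-11,0,0,0],[-1,0,0,-17,0,0,0],[-1,0,0,-22,0,0,0],[-1,0,0,-24,0,0,0],[-1,0,0,-24,0,0,0],[-1,0,0,-24,0,0,0],[-1,0,0,-24,0,0,0]]]'; python3 - <<'E'
from h import *
c=wrist("w15");C=wcloud(c);go(.471,-.346,.25);print("held",rim(C,(.6256,-.125),.27,.034,.006))
cv2.imwrite("pics/w15c.png",cv2.resize(c["frame"][180:400,150:410],None,fx=2.5,fy=2.5))
E
```

```text
time_s: 45.68
eef_pos: [0.6245, -0.1231, 0.25]
eef_rot: [-0.001, 1.0, -0.0, -0.002]
wrist_force: [-0.3, 0.5, -1.2]
opening: 0.599
grasp_force: 62.5
at [ 0.6247 -0.1232  0.2504] t 45.73 open 0.598 grip 62.5 F [ 1.   0.3 -0.4]
shift cm [-15.36  22.28   0.06] turn [-0.08  0.21 -0.01]
held (array([ 0.6249, -0.1245,  0.0248]), np.float64(0.0025), 3642, 'top z', array([0.295 , 0.3456, 0.3486]))
```

View pics/w15c.png

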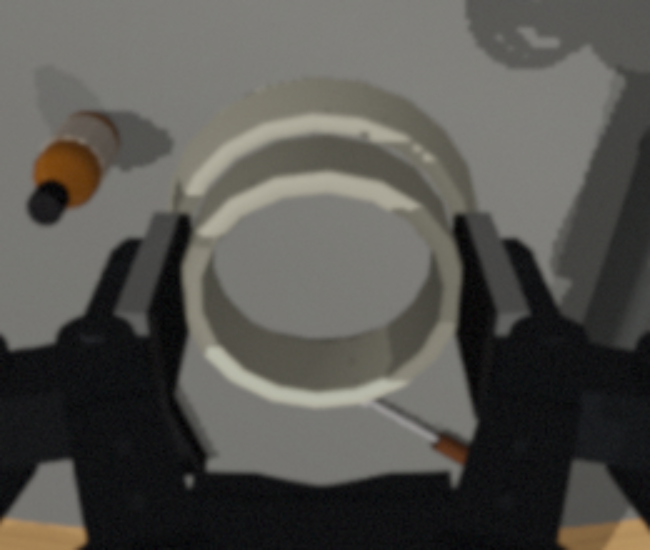

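The collar is held level between the pads (neck ring centred at crop (322,290)). I carry it over the flask.

```bash
python3 -m handwheel '[[[-1,-2.5,3.6,0,0,0,0],[-1,-5.5,8,0,0,0,0],[-1,-8.5,12.3,0,0,0,0],[-1,-11.5,16.7,0,0,0,0],[-1,-14,20.3,0,0,0,0],[-1,-15.4,22.3,0,0,0,0],[-1,-15.4,22.3,0,0,0,0],[-1,-15.4,22.3,0,0,0,0],[-1,-15.4,22.3,0,0,0,0],[-1,-15.4,22.3,0,0,0,0]]]'; python3 -m handwheel '[[[-1,0,0,1.5,0,0,0],[-1,0,0,3,0,0,0],[-1,0,0,4.2,0,0,0],[-1,0,0,4.2,0,0,0],[-1,0,0,4.2,0,0,0]]]'; python3 -c "
from h import *
go(.471,-.346,.1852)"
```

```text
time_s: 46.98
eef_pos: [0.4721, -0.3457, 0.2527]
eef_rot: [-0.0, 1.0, 0.001, -0.0]
wrist_force: [-0.2, 0.2, -0.4]
opening: 0.597
grasp_force: 62.6
time_s: 47.6
eef_pos: [0.4717, -0.3467, 0.211]
eef_rot: [0.0, 1.0, -0.0, 0.0]
wrist_force: [0.3, 0.4, -0.7]
opening: 0.593
grasp_force: 62.6
at [ 0.4717 -0.3467  0.211 ] t 47.6 open 0.593 grip 62.6 F [ 0.3  0.4 -0.7]
shift cm [-0.07 -0.07  2.58] turn [ 0.01 -0.01 -0.02]
```

```bash
python3 -m handwheel '[[[-1,-0.05,-0.05,0.5,0,0,0],[-1,-0.05,-0.05,1,0,0,0],[-1,-0.05,-0.05,1.5,0,0,0],[-1,-0.05,-0.05,2,0,0,0],[-1,-0.05,-0.05,2.3,0,0,0],[-1,-0.05,-0.05,2.3,0,0,0]]]'; python3 -m handwheel '[[[-1,0,0,0.1,0,0,0],[-1,0,0,0.2,0,0,0],[-1,0,0,0.2,0,0,0]]]'
```

```text
time_s: 48.35
eef_pos: [0.4709, -0.3459, 0.1874]
eef_rot: [-0.0, 1.0, -0.0, -0.0]
wrist_force: [-0.0, 0.2, 0.2]
opening: 0.599
grasp_force: 62.6
time_s: 48.72
eef_pos: [0.4711, -0.346, 0.1858]
eef_rot: [-0.0, 1.0, -0.0, 0.0]
wrist_force: [0.2, -0.5, -0.8]
opening: 0.593
grasp_force: 62.6
```

```bash
python3 -m handwheel '[[[-1,0,0,0.1,0,0,0],[-1,0,0,0.1,0,0,0]]]'; python3 -m handwheel '[[[-1,0,0,0.05,0,0,0],[-1,0,0,0.05,0,0,0]]]'
```

```text
time_s: 48.98
eef_pos: [0.471, -0.346, 0.1847]
eef_rot: [-0.0, 1.0, -0.0, -0.0]
wrist_force: [-0.2, -0.2, -0.8]
opening: 0.597
grasp_force: 62.6
time_s: 49.22
eef_pos: [0.4711, -0.3461, 0.1844]
eef_rot: [0.0, 1.0, -0.0, 0.0]
wrist_force: [-0.3, 1.0, 0.1]
opening: 0.598
grasp_force: 62.7
```

```bash
python3 -m handwheel '[[[-1,0,0,0.05,0,0,0],[-1,0,0,0.05,0,0,0]]]'
```

```text
time_s: 49.48
eef_pos: [0.4712, -0.3462, 0.1843]
eef_rot: [0.0, 1.0, -0.0, 0.0]
wrist_force: [-0.7, 0.5, 3.6]
opening: 0.598
grasp_force: 62.9
```

Contact shows the collar is seated. I release, rise and check everything.

```bash
python3 -m handwheel '[[[0.4,0,0,0,0,0,0],[0.7,0,0,0,0,0,0],[1,0,0,0,0,0,0],[1,0,0,-1,0,0,0],[1,0,0,-4,0,0,0],[1,0,0,-8,0,0,0],[1,0,0,-12,0,0,0],[1,0,0,-12,0,0,0],[1,0,0,-12,0,0,0],[1,0,0,-12,0,0,0]]]'; python3 - <<'E'
from h import *
from bench import camera
c=wrist("w16");C=wcloud(c);go(.47,-.346,.3);print("collar",rim(C,(.4703,-.348),.201,.034,.004))
ks=[camera(n) for n in("scene","side")]
for k in ks:
    K=cloud(k);print("collar",rim(K,(.47,-.345),.201,.034,.005),"short",rim(K,(.472,.327),.053,.034,.005))
    X=K.reshape(-1,3);b=X[(np.hypot(*(X[:,:2]-[.543,.0057]).T)<.02)&(X[:,2]>.076)&(X[:,2]<.1)];print("cap",len(b),b.mean(0))
s,d=[k["frame"] for k in ks]
cv2.imwrite("pics/m5.png",np.hstack([cv2.resize(s[90:270,140:300],(391,440)),cv2.resize(d[40:220,300:450],(367,440))]))
for n in("scene0","side0"):
    X=cloud(load(n+".npz")).reshape(-1,3);b=X[(np.hypot(*(X[:,:2]-[.543,.0057]).T)<.02)&(X[:,2]>.076)&(X[:,2]<.1)];print("cap at start",len(b),b.mean(0))
E
```

```text
time_s: 50.72
eef_pos: [0.4705, -0.3455, 0.3023]
eef_rot: [-0.001, 1.0, -0.0, -0.001]
wrist_force: [-0.3, -0.7, 0.2]
opening: 0.996
grasp_force: 0.0
at [ 0.4706 -0.3455  0.3023] t 50.77 open 1.0 grip 0.0 F [-0.2  0.1 -0.2]
shift cm [-0.06  0.05  0.23] turn [-0.11  0.1  -0.02]
collar (array([ 0.471 , -0.3476,  0.0244]), np.float64(0.0013), 1135, 'top z', array([0.3844, 0.4001, 0.4017]))
collar (array([ 0.4698, -0.3429,  0.0248]), np.float64(0.0023), 89, 'top z', array([0.1885, 0.4782, 0.4842])) short (array([0.4706, 0.3283, 0.0238]), np.float64(0.0018), 75, 'top z', array([0.0275, 0.052 , 0.0552]))
cap 32 [0.54419548 0.00386834 0.0828239 ]
collar (array([ 0.47  , -0.3431,  0.0247]), np.float64(0.0021), 88, 'top z', array([0.1717, 0.4033, 0.4203])) short (array([0.4711, 0.3272, 0.0235]), np.float64(0.0008), 107, 'top z', array([0.0051, 0.0508, 0.0523]))
cap 45 [0.5433696  0.00451258 0.08160763]
cap at start 34 [0.54477757 0.0040372  0.08292535]
cap at start 42 [0.54338225 0.00473438 0.08232218]
```

View pics/m5.png

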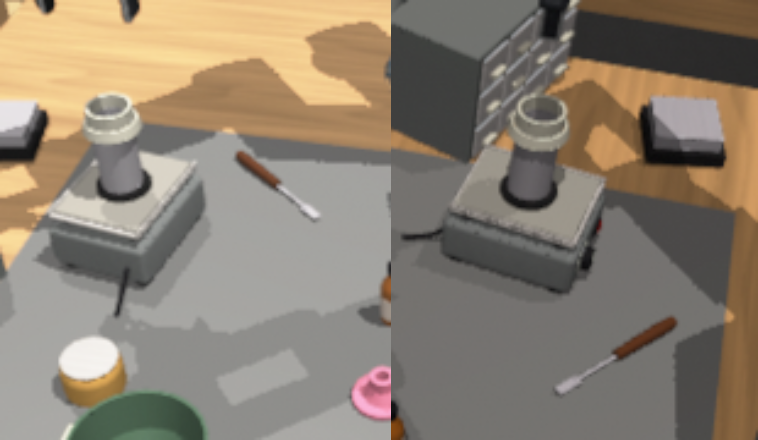

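The collar sits level on the flask, at panel (112,118) and (540,125), with the stack upright on the base. Before handing in I check its top height and tilt.

```bash
python3 - <<'E'
from h import *
from bench import ctrl
X=wcloud(load("w16.npz")).reshape(-1,3);r=np.hypot(X[:,0]-.471,X[:,1]+.3476);Y=X[(r>.0225)&(r<.0265)&(abs(X[:,2]-.201)<.006)]
A=np.c_[Y[:,:2]-[.471,-.3476],np.ones(len(Y))];f=np.linalg.lstsq(A,Y[:,2],rcond=None)[0];print("tilt",f[:2],"top",f[2],np.median(Y[:,2]))
if abs(f[2]-.201)<.0025 and np.hypot(*f[:2])<.07: print(ctrl.hand_in())
E
```

```text
tilt [ 7.18414842e-03 -9.40288383e-05] top 0.20053617038806373 0.20109229455730715
the job is handed in; nothing more can be done
None
```

I handed the job in with every step done: the short flask stands on the mat, and the base, wax tree, tall flask and collar are stacked on the vibrator, upright and fully down by my measurements, with the bottle unmoved; no verdict was shown.

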